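# File the swatch books and close up the rack

### The arm

A 6-joint arm with a two-finger parallel gripper is mounted at the origin on the work surface. World frame = base frame: x ahead of the robot, y to its left, z up, the work surface at z = 0. Lengths are in m, angles in rad, forces in N, time in s.
With the tool pointing down it reaches from about 0.35 to 0.975 m from the base axis. Payload 4.9 kg.
Tool frame: the origin (TCP) lies midway between the tips of the shut fingers; the grasp point (between the pads) lies 19 mm behind it; z points along the fingers, x is the direction in which the jaws open and shut, and the axes are right-handed (so a half turn about z gives the same grasp; the last joint's range is limited). The gripper opens to 85 mm and grips with 20 to 120 N. Pads are 22 mm wide; open, the fingers measure 114 mm over their backs; the gripper's body (76 mm by 85 mm) begins 54 mm behind the grasp point. The pads swing forward as they close: fully open they stand 13 mm farther back than shut.
Start: joints at [1.107, 0.053, 1.613, -0, 1.476, -0.119], TCP at [0.211, 0.588, 0.231] pointing down, gripper open.
Joint ranges: [-3.01, 3.01], [-1.01, 2.22], [0.06, 2.58], [-1.02, 4.17], [0.09, 2.62], [-3.14, 3.14]. Speed limits (rad/s): [2.57, 2.57, 3.14, 3.14, 3.14, 3.14].

### API

Orientations are given as [roll, pitch, yaw] about the fixed x, y, z axes, in that order (R = Rz(yaw) Ry(pitch) Rx(roll)).
In Python, from station import ctrl gives the robot as it stands.
- The arm moves only by the tool carry_out, never from a script. Its argument "series" is a list that holds one entry, the list of rows, each a list of 6 numbers: the shift along the tool's x, y, z in m, then the turn, a rotation vector about the tool's x, y, z in rad. A call has 1 to 8 rows; each row shifts and turns the pose as measured when the row begins, along the tool's axes as they then stand; what a row does not reach is not made up. A row lasts 1/12 s, in which the tool goes at most 41.7 mm and 7.16 degrees, less where a joint would pass 70% of its speed; a pose out of reach is approached as far as the arm can. A call is refused whole if a number of a shift passes 0.0417 or a number of a turn 0.125, either way. A call with a gripper value outside its range is refused whole. "fingers" is the closure, from 0 (fully open) to 1 (shut), set as the call begins (left out, the last holds). The fingers move at their own pace and stop on an object; the grip force is fixed at half the most. Time passes only in rows, so rows that do not move let the fingers close. It gives the time, the measured TCP pose, the force and the opening at its end, in the units of the state.
- ctrl.read_state(): the state, without advancing time (a new reading comes with each control period).
- ctrl.get_image(name): name is "scene" or "side" or "wrist"; returns (picture, depth): 420x560x3 uint8, red, green, blue; 420x560 float32, m along the optical axis (not along the pixel's ray), 0 where there is no reading.
- ctrl.camera_info(name): a dict with "intrinsics" (3x3 intrinsics, pixels), "rvec" (rotation vector, rad) and "tvec" (3), from world to camera coordinates, as OpenCV has them. Camera axes: x right, y down, z forward; pixel columns grow to the right and rows downward; lengths in m; the calibration is good to about 2 mm. The wrist camera is an equidistant fisheye: a pixel r from the principal point sees the ray r / f radians off the axis. A picture is of the moment at which its call begins: read the wrist's pose just before it. camera_info takes no time and is no camera call; for the wrist camera it gives the pose at the moment of the call.
- ctrl.hand_in(): hands the job in, once; it reports no verdict.
The state is a dict: "clock": time; "joint_pos": joint angles; "qd": joint speeds; "joint_efforts": joint torques, N m; "tcp_pos": TCP position; "tool_rot": TCP orientation; "wrist_force": force on the tool from outside, world axes, zero at the start; "torque": the same for the moment, N m; "gripper_width": finger opening in m.
Only numpy, scipy, OpenCV 4.12 (cv2) and the standard library are available. Lean on these libraries where they do the work, as an engineer would, in place of code of your own. Each camera call takes 0.05 s, during which the arm holds its last target. There are 200 camera calls.

### The job

Draw the rack's end stop back by its grip fin to make room, then file the two swatch books from the display easel upright in the rack between the stop and the book already there: the thick one first, next to that book, then the slim one between it and the stop. Set them down gently without dropping or toppling any book, push the stop up until all three stand snug against the end wall, and let go; leave the stapler and the ribbon spool where they are.

Things in the scene. Friction and masses are not known exactly. Their poses are not given: they have to be found in the camera images.
- rack: aluminium filing rack, fixed, 285 x 110 mm; origin under its base centre, z up. Books stand in it with their thickness along its x. Floor 10 mm above the counter; fixed end wall with inner face at x = +130 mm, top 130 mm above the counter; side lips at y = +-47 mm (inner faces), tops 20 mm above the counter; sides otherwise open
- stop (a joint): travel of the sliding end stop along the rack's +x, m: 0 = fully back (140 mm between its front face and the wall's inner face), growing towards the wall: gap to the wall = 0.140 - value; greatest 0.115. About 2 N of friction, no spring: it stays where it is left. Its plate is 8 mm thick, 84 mm wide, top 119 mm above the counter
- stop_grip (a point): point in the stop's grip fin, moves with the stop; axes as the rack's. The fin is an upright grey plastic rib, 14 mm thick (rack y), from 8 to 86 mm behind the stop's front face, top 101 mm above the counter; to be pinched from above across rack y. The point is mid-thickness, 12 mm below the top, 60 mm behind (rack -x of) the front face
- easel: fixed plywood easel, 250 mm wide (its y); origin on the counter on its mid line. Its board leans 0.42 rad from vertical, top towards its -x (the robot's side), and is 95 mm high along the slope above a ledge square to it, with a 14 mm lip in front; inner corner at x = 75, z = 24 mm. The books stand 114 to 146 mm apart, leaning on the board, their top 55 mm free above it
- thick: swatch book of cardboard covers and paper leaves, 58 mm wide (its y), 150 mm tall (its z), 40 mm thick (its x), about 0.32 kg; origin at the middle of the bottom edge of its back cover, x through its thickness to the front cover, z up its height; starts on the easel, left or right, its back cover on the board, so leaning 0.42 rad from vertical
- slim: swatch book of cardboard covers and paper leaves, 58 mm wide (its y), 150 mm tall (its z), 24 mm thick (its x), about 0.20 kg; origin at the middle of the bottom edge of its back cover, x through its thickness to the front cover, z up its height; starts on the easel in the other place, leaning likewise
- filed: swatch book of cardboard covers and paper leaves, 58 mm wide (its y), 150 mm tall (its z), 32 mm thick (its x), about 0.26 kg; origin at the centre of its underside; starts standing in the rack near its wall
- thick_mid (a point): centre of the underside of the thick book (20 mm from either cover, 29 mm from either side); axes as the book's
- slim_mid (a point): centre of the underside of the slim book (12 mm from either cover, 29 mm from either side); axes as the book's
- stapler: stapler 140 x 34 x 42 mm lying between rack and easel; not to be disturbed; origin at the centre of its underside
- spool: ribbon spool, 56 mm across, 50 mm high, standing between rack and easel; not to be disturbed; origin at the centre of its underside
Not all that is in view belongs to the job. Leave any blue or red look-alike of the slim alone.

How it is judged:
By the outcome, as a careful person would: the job done as asked, in the order asked, and still so for the second after the job is handed in, with the robot touching nothing.
It also fails if it takes over 72 s, if anything falls off the work surface, if the arm or the gripper's body presses on something with over 40 N, if the wrist force passes 120 N, or if a joint passes its speed limit or range.

## Working session

There is one attempt and no reset: what is moved stays moved. The work goes in short steps, Python scripts to look and compute and a tool call to move; the robot and the scene stay as the last step left them, time stands still between calls to the robot, and variables do not carry over. Pictures are saved under pics/ and viewed, about 8 in all and at most 12, crops included, and the job is handed in when it is done.

Besides the shell and the picture viewer there is one more tool, called after "Call:" as name([rows], argument=value, ...), one row to a line, values as JSON. carry_out: Moves the arm, as the interface text tells. Its arguments: {"type":"object","properties":{"series":{"type":"array"},"fingers":{"type":"number"}},"required":["series"]}

```bash
ls; mkdir -p pics
cat > h.py <<'E'
import numpy as np, cv2
from station import ctrl
def shot(n):
    ci=ctrl.camera_info(n); im,d=ctrl.get_image(n)
    K=np.array(ci["intrinsics"]);R=cv2.Rodrigues(np.array(ci["rvec"],float))[0];t=np.array(ci["tvec"],float).ravel()
    return im,d,K,R,t
def cloud(d,K,R,t):
    v,u=np.mgrid[:d.shape[0],:d.shape[1]]
    P=np.stack([(u-K[0,2])/K[0,0]*d,(v-K[1,2])/K[1,1]*d,d],-1)
    W=(P-t)@R; W[d==0]=np.nan
    return W
def save(n,im): cv2.imwrite("pics/"+n,cv2.cvtColor(im,cv2.COLOR_RGB2BGR))
E
python3 - <<'E'
from h import *
for n in("scene","side"):
    im,d,K,R,t=shot(n); save(n+"1.png",im); np.savez(n+"1.npz",im=im,d=d,K=K,R=R,t=t)
    print(n,K[0,0],-R.T@t,R[2])
print(ctrl.read_state())
E
```

```text
pics
scene 465.7555792594364 [ 1.07209887 -0.65350951  0.91710612] [-0.45114986  0.56991452 -0.68677598]
side 471.908307849278 [ 0.47140696 -0.70139129  0.90209378] [ 0.03093699  0.65273527 -0.75695414]
{'clock': 0.1, 'joint_pos': array([ 1.10701833e+00,  5.32859316e-02,  1.61417433e+00, -1.41327764e-05,
        1.47604246e+00, -1.18973702e-01]), 'qd': array([ 0.00086865, -0.00127422, -0.00279151, -0.00050454, -0.00201851,
       -0.00021204]), 'joint_efforts': array([ 4.34107415e-04, -3.94904923e+01, -3.71361530e+01, -1.06938965e-04,
        3.93930895e-03,  2.75045437e-06]), 'tcp_pos': array([0.21098293, 0.58769254, 0.23017849]), 'tool_rot': array([-3.14137991e+00,  1.89824213e-03,  1.22599359e+00]), 'wrist_force': array([-0.95183699, -0.94237393, -0.419032  ]), 'torque': array([ 0.01670079,  0.03762054, -0.05517991]), 'gripper_width': 0.08532152615700747}
```

View pics/scene1.png

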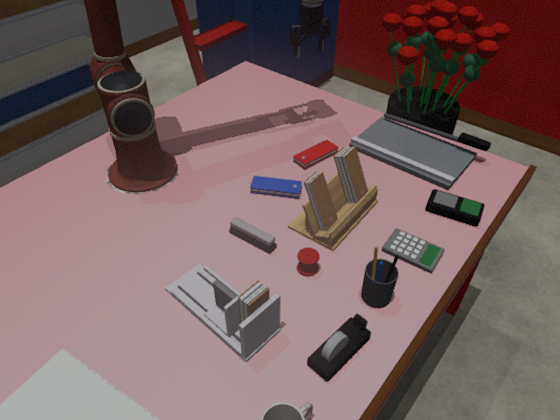

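View pics/side1.png

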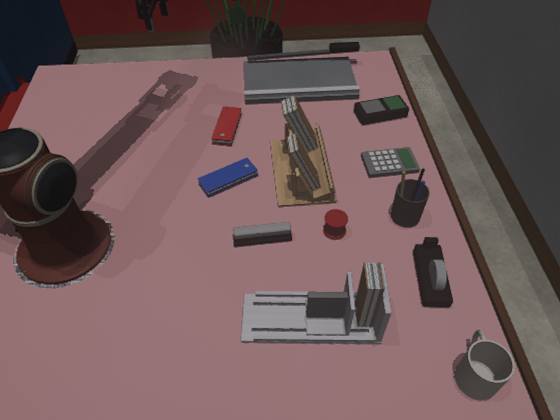

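The side view shows the rack at (315,318), with the filed book at (370,297) and the stop plate at (350,303). The stapler is at (262,233), the spool at (336,222), and the easel at (300,160) with two books at (303,168) and (297,122). The blue (228,177) and red (227,125) notebooks lying flat are the look-alikes.

Run:
```python
from h import *
H=np.zeros((600,600),np.float32);C=np.zeros((600,600,3),np.uint8)
for n in("scene","side"):
    z=np.load(n+"1.npz");W=cloud(z["d"],z["K"],z["R"],z["t"])
    w=W.reshape(-1,3);c=z["im"].reshape(-1,3)
    ok=np.isfinite(w[:,0]);w=w[ok];c=c[ok]
    i=((0.90-w[:,0])*1000).astype(int);j=((0.40-w[:,1])*1000).astype(int)
    k=(i>=0)&(i<600)&(j>=0)&(j<600)
    for a,b,zz,cc in zip(i[k],j[k],w[k,2],c[k]):
        for da in(0,1):
            for db in (0,1):
                if a+da<600 and b+db<600 and zz>H[a+da,b+db]: H[a+da,b+db]=zz
    u=z["im"]; s=u[250:345,235:400] if n=="side" else None
    t=w[k]; print(n,len(t),"table z",np.median(t[(abs(t[:,2])<.01),2]))
save("top.png",cv2.applyColorMap(np.clip(H*1000*255/200,0,255).astype(np.uint8),cv2.COLORMAP_JET))
np.save("H.npy",H)
a=np.load("side1.npz")["im"]
x=cv2.resize(a[85:215,255:345],None,fx=4.5,fy=4.5,interpolation=2)
y=cv2.resize(a[255:350,235:400],(390,585//2),interpolation=2)
o=np.zeros((600,800,3),np.uint8);o[:x.shape[0],:x.shape[1]]=x;o[:y.shape[0],406:406+390]=y
b=np.load("scene1.npz")["im"];y=cv2.resize(b[140:250,280:390],(300,300),interpolation=2);o[300:600,450:750]=y
save("crop.png",cv2.convertScaleAbs(o,alpha=1.5))
```

```text
scene 36112 table z 0.001109295949158475
side 41885 table z 7.189082738752803e-05
```

View pics/top.png

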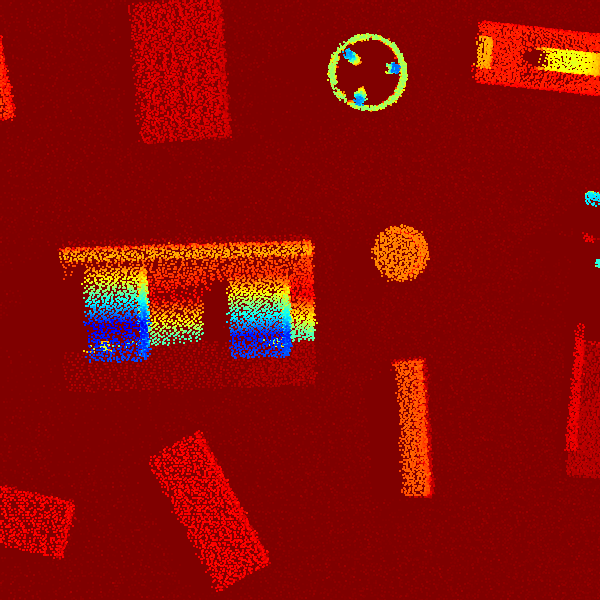

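View pics/crop.png

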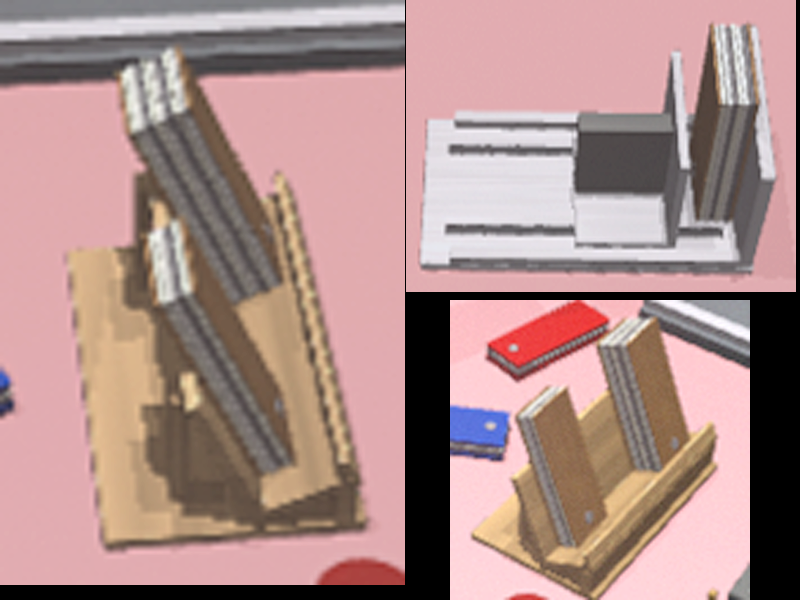

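Of the two upright books, the one on the left (side view 297,122) is thick: it is broader, with three leaf blocks. The one nearer the rack (303,168) is slim, with two leaf blocks. The blue and red books lying flat are left alone. Next I fit the poses.

```bash
cat >> h.py <<'E'
from scipy.spatial.transform import Rotation as Ro
def merged(names,tag="1"):
    L=[]
    for n in names:
        z=np.load(n+tag+".npz");W=cloud(z["d"],z["K"],z["R"],z["t"]).reshape(-1,3);L.append(W[np.isfinite(W[:,0])])
    return np.vstack(L)
def box(w,x,y,z): return w[(w[:,0]>x[0])&(w[:,0]<x[1])&(w[:,1]>y[0])&(w[:,1]<y[1])&(w[:,2]>z[0])&(w[:,2]<z[1])]
def pl(p):
    p=p.copy()
    for _ in range(6):
        c=p.mean(0);n=np.linalg.svd(p-c,full_matrices=False)[2][2];r=(p-c)@n;p=p[abs(r)<max(2*r.std(),.0005)]
    return n*np.sign(n[np.argmax(abs(n))]),c,len(p)
E
python3 - <<'E'
from h import *
for names in(["scene"],["side"]):
    print(names)
    w=merged(names)
    # rack
    b=box(w,(.2,.85),(-.42,-.14),(.006,.024)); 
    r=cv2.minAreaRect((b[:,:2]*1000).astype(np.float32)); print("rack low",r,len(b))
    b=box(w,(.2,.85),(-.42,-.14),(.06,.2)); 
    for lo,hi in((.085,.105),(.112,.122),(.124,.134),(.15,.17)):
        q=box(b,(0,1),(-1,1),(lo,hi)); 
        if len(q)>8: print("z",lo,hi,len(q),np.percentile(q,[3,50,97],0).round(4).tolist(),[np.round(v,1) for v in cv2.minAreaRect((q[:,:2]*1000).astype(np.float32))])
    for nm,yr in(("thick",(.24,.33)),("slim",(.10,.19))):
        q=box(w,(.52,.66),yr,(.08,.2)); n,c,k=pl(q)
        print(nm,"front? n",n.round(3),"c",c.round(4),k,"lean",np.arcsin(abs(n[2])).round(3),"yaw",np.arctan2(n[1],n[0]).round(3))
        q=box(w,(.5,.7),yr,(.13,.2));print(" y",np.percentile(q[:,1],[1,99]).round(4)," top z",np.percentile(q[:,2],99.5).round(4),"x",np.percentile(q[:,0],[1,99]).round(4))
    q=box(w,(.63,.68),(.05,.36),(.03,.06));r=cv2.minAreaRect((q[:,:2]*1000).astype(np.float32));print("lip",r)
    q=box(w,(.48,.69),(.05,.36),(.006,.06));print("easel",cv2.minAreaRect((q[:,:2]*1000).astype(np.float32)))
E
```

```text
['scene']
rack low ((526.114013671875, -278.4945068359375), (268.6259460449219, 644.6370849609375), 89.30667114257812) 2963
z 0.085 0.105 664 [[0.5611, -0.3832, 0.0862], [0.6883, -0.2441, 0.0962], [0.8402, -0.1962, 0.1044]] [array([ 720.8, -263.5]), array([119.2, 324.8]), np.float64(59.8)]
z 0.112 0.122 247 [[0.6308, -0.2944, 0.1122], [0.6825, -0.258, 0.1181], [0.7061, -0.1931, 0.1216]] [array([ 667.8, -238.1]), array([109.8,  73.4]), np.float64(85.8)]
z 0.124 0.134 397 [[0.6699, -0.293, 0.1248], [0.6968, -0.2458, 0.1302], [0.7056, -0.1905, 0.1332]] [array([ 680.5, -239.1]), array([110.9,  47.9]), np.float64(86.4)]
z 0.15 0.17 456 [[0.6589, -0.2604, 0.1512], [0.6764, -0.2344, 0.1594], [0.6911, -0.2051, 0.1624]] [array([ 674.4, -232.1]), array([58.9, 34. ]), np.float64(86.1)]
thick front? n [ 0.775 -0.502  0.385] c [0.585  0.2721 0.1293] 931 lean 0.396 yaw -0.575
 y [0.2531 0.3141]  top z 0.1782 x [0.5406 0.5963]
slim front? n [ 0.903 -0.069  0.423] c [0.5817 0.1366 0.1287] 634 lean 0.437 yaw -0.076
 y [0.1116 0.1699]  top z 0.1732 x [0.5437 0.5847]
lip ((643.9461059570312, 214.460922
[... 754 characters left out ...]
.4]), array([111.6,  46.1]), np.float64(85.0)]
z 0.15 0.17 508 [[0.6573, -0.2619, 0.1526], [0.6733, -0.2363, 0.1582], [0.6887, -0.2069, 0.1608]] [array([ 673.4, -234.3]), array([58.3, 32.4]), np.float64(85.9)]
thick front? n [ 0.723 -0.508  0.468] c [0.5764 0.2663 0.1353] 731 lean 0.487 yaw -0.613
 y [0.2517 0.3113]  top z 0.1781 x [0.5397 0.5946]
slim front? n [ 0.867 -0.224  0.446] c [0.572  0.1261 0.1334] 590 lean 0.462 yaw -0.253
 y [0.1101 0.1681]  top z 0.1716 x [0.5435 0.5817]
lip ((644.393310546875, 212.9546356201172), (253.45481872558594, 28.571306228637695), 89.9680404663086)
easel ((586.0657958984375, 211.1941680908203), (149.09674072265625, 253.7103271484375), 1.6477594375610352)
```

Run:
```python
from h import *
for names in(["scene"],["side"]):
    print(names); w=merged(names)
    q=box(w,(.60,.69),(.05,.36),(.035,.06)); L=[]
    for y in np.arange(.095,.335,.01):
        s=q[abs(q[:,1]-y)<.005]
        if len(s)>5:L.append((y,np.percentile(s[:,0],95)))
    L=np.array(L);p=np.polyfit(L[:,0],L[:,1],1);e=np.arctan(-p[0]);print("easel yaw",e,"lip x at y=.21",np.polyval(p,.21))
    a=np.array([np.cos(e),np.sin(e)])
    for nm,yc in(("thick",.283),("slim",.14)):
        M=Ro.from_euler('z',e).as_matrix(); o=np.array([.56,yc,0]); v=(w-o)@M
        q=v[(abs(v[:,1])<.02)&(v[:,2]>.075)&(v[:,2]<.15)&(v[:,0]>-.02)]
        n,c,k=pl(q);print(nm,"n",n.round(3),"c easel",c.round(4),"world",(M@c+o).round(4),k)
        q=v[(v[:,2]>.11)&(v[:,2]<.2)&(abs(v[:,1])<.05)&(abs(v[:,0])<.08)]
        lo,hi=np.percentile(q[:,1],[1.5,98.5]); print(" width",hi-lo,"mid world",(o+M@[0,(lo+hi)/2,0]).round(4))
    # rack
    q=box(w,(.54,.63),(-.30,-.18),(.0975,.105));print("fin",[np.round(t,1) for t in cv2.minAreaRect((q[:,:2]*1000).astype(np.float32))],np.percentile(q,[3,97],0).round(4).tolist(),len(q))
    q=box(w,(.62,.66),(-.31,-.17),(.1165,.123));print("plate",[np.round(t,1) for t in cv2.minAreaRect((q[:,:2]*1000).astype(np.float32))],len(q))
    q=box(w,(.66,.73),(-.31,-.17),(.1275,.135));print("wall",[np.round(t,1) for t in cv2.minAreaRect((q[:,:2]*1000).astype(np.float32))],np.percentile(q,[3,97],0).round(4).tolist(),len(q))
    q=box(w,(.38,.54),(-.34,-.15),(.005,.025)); L=[]
    for x in np.arange(.44,.54,.01):
        s=q[abs(q[:,0]-x)<.005]
        if len(s)>5:L.append((x,*np.percentile(s[:,1],[2,98])))
    L=np.array(L); print("rack sides yaw",np.polyfit(L[:,0],L[:,1],1)[0],np.polyfit(L[:,0],L[:,2],1)[0],"at .49:",np.polyval(np.polyfit(L[:,0],L[:,1],1),.49),np.polyval(np.polyfit(L[:,0],L[:,2],1),.49)," minx",np.percentile(q[:,0],1))
```

```text
['scene']
easel yaw 0.02826406434032919 lip x at y=.21 0.6550318237129413
thick n [ 0.912 -0.002  0.411] c easel [ 0.0439 -0.001   0.1135] world [0.6039 0.2832 0.1135] 205
 width 0.05905260966811127 mid world [0.56   0.2826 0.    ]
slim n [0.908 0.009 0.418] c easel [ 0.0307 -0.      0.1128] world [0.5907 0.1408 0.1128] 263
 width 0.06092824003164487 mid world [0.56   0.1387 0.    ]
fin [array([ 587.8, -232.3]), array([14.2, 66.4]), np.float64(86.0)] [[0.5569, -0.2398, 0.0981], [0.6191, -0.2253, 0.1046]] 167
plate [array([ 645.7, -237.9]), array([81., 29.]), np.float64(85.5)] 85
wall [array([ 684. , -239.5]), array([110.6,  40.9]), np.float64(86.4)] [[0.6812, -0.2922, 0.128], [0.7048, -0.1901, 0.1343]] 345
rack sides yaw 0.08428298985976497 -0.03916141649332108 at .49: -0.2835629487799207 -0.1713906044534869  minx 0.41843517333353636
['side']
easel yaw 0.02563304005968929 lip x at y=.21 0.6508407616242302
thick n [0.158 0.981 0.109] c easel [0.0317 0.0008 0.1079] world [0.5917 0.2846 0.1079] 92
 width 0.06005022145665249 mid world [0.5601 0.2808 0.    ]
slim n [-0.49   0.848 -0.204] c easel [ 0.025  -0.003   0.1092] world [0.585  0.1377 0.1092] 114
 width 0.05876828443682297 mid world [0.56   0.1383 0.    ]
fin [array([ 599.4, -238.4]), array([41.1, 91.8]), np.float64(60.7)] [[0.5565, -0.2541, 0.098], [0.6289, -0.2263, 0.1034]] 273
plate [array([ 646., -238.]), array([83.7, 31.3]), np.float64(85.7)] 167
wall [array([ 680. , -240.6]), array([111.6,  44.9]), np.float64(85.9)] [[0.6649, -0.2938, 0.1279], [0.7038, -0.1939, 0.1333]] 250
rack sides yaw -0.08113957574704199 -0.08988355558117869 at .49: -0.2801065469464253 -0.17251676967368415  minx 0.420761842661299
```

```bash
cat >> h.py <<'E'
YR=-0.070; E=0.027
RD=Ro.from_euler('xyz',[np.pi,0,np.pi/2+YR])          # down, jaws across rack y
u=lambda a:np.array([-np.sin(a)*np.cos(E),-np.sin(a)*np.sin(E),np.cos(a)])
def RT(a=.42):
    x=np.array([-np.sin(E),np.cos(E),0]);z=-u(a);return Ro.from_matrix(np.c_[x,np.cross(z,x),z])
def plan(p,R,n,cur=None):
    s=ctrl.read_state(); p0,R0=(s["tcp_pos"],Ro.from_euler('xyz',s["tool_rot"])) if cur is None else cur
    d=(R0.inv()*R).as_rotvec(); p=np.array(p)
    for k in range(n):
        Rk=R0*Ro.from_rotvec(d*k/n); print((Rk.inv().apply((p-p0)/n)).round(4).tolist()+(d/n).round(3).tolist())
    return p,R
E
python3 - <<'E'
from h import *
c=plan([.58,-.233,.25],RD,24); print(); plan([.58,-.233,.07],RD,8,c)
E
```

```text
[-0.027, 0.026, -0.0008, -0.0, 0.0, -0.011]
[-0.0273, 0.0257, -0.0008, -0.0, 0.0, -0.011]
[-0.0276, 0.0254, -0.0008, -0.0, 0.0, -0.011]
[-0.0279, 0.0251, -0.0008, -0.0, 0.0, -0.011]
[-0.0282, 0.0248, -0.0008, -0.0, 0.0, -0.011]
[-0.0284, 0.0244, -0.0008, -0.0, 0.0, -0.011]
[-0.0287, 0.0241, -0.0008, -0.0, 0.0, -0.011]
[-0.029, 0.0238, -0.0008, -0.0, 0.0, -0.011]
[-0.0293, 0.0235, -0.0008, -0.0, 0.0, -0.011]
[-0.0295, 0.0231, -0.0008, -0.0, 0.0, -0.011]
[-0.0298, 0.0228, -0.0008, -0.0, 0.0, -0.011]
[-0.03, 0.0224, -0.0008, -0.0, 0.0, -0.011]
[-0.0303, 0.0221, -0.0008, -0.0, 0.0, -0.011]
[-0.0305, 0.0217, -0.0008, -0.0, 0.0, -0.011]
[-0.0308, 0.0214, -0.0008, -0.0, 0.0, -0.011]
[-0.031, 0.021, -0.0008, -0.0, 0.0, -0.011]
[-0.0313, 0.0207, -0.0008, -0.0, 0.0, -0.011]
[-0.0315, 0.0203, -0.0008, -0.0, 0.0, -0.011]
[-0.0317, 0.02, -0.0008, -0.0, 0.0, -0.011]
[-0.032, 0.0196, -0.0008, -0.0, 0.0, -0.011]
[-0.0322, 0.0192, -0.0008, -0.0, 0.0, -0.011]
[-0.0324, 0.0189, -0.0008, -0.0, 0.0, -0.011]
[-0.0326, 0.0185, -0.0008, -0.0, 0.0, -0.011]
[-0.0328, 0.0181, -0.0008, -0.0, 0.0, -0.011]

[0.0, -0.0, 0.0225, 0.0, 0.0, 0.0]
[0.0, -0.0, 0.0225, 0.0, 0.0, 0.0]
[0.0, -0.0, 0.0225, 0.0, 0.0, 0.0]
[0.0, -0.0, 0.0225, 0.0, 0.0, 0.0]
[0.0, -0.0, 0.0225, 0.0, 0.0, 0.0]
[0.0, -0.0, 0.0225, 0.0, 0.0, 0.0]
[0.0, -0.0, 0.0225, 0.0, 0.0, 0.0]
[0.0, -0.0, 0.0225, 0.0, 0.0, 0.0]
```

Call:
carry_out([
  [[-0.027,0.026,-0.001,0,0,-0.011],[-0.027,0.026,-0.001,0,0,-0.011],[-0.028,0.025,-0.001,0,0,-0.011],[-0.028,0.025,-0.001,0,0,-0.011],[-0.028,0.025,-0.001,0,0,-0.011],[-0.028,0.024,-0.001,0,0,-0.011],[-0.029,0.024,-0.001,0,0,-0.011],[-0.029,0.024,-0.001,0,0,-0.011]],
], fingers=0)

```text
clock: 0.77
tcp_pos: [0.3333, 0.3071, 0.2319]
tool_rot: [-3.136, 0.01, 1.332]
wrist_force: [0.8, 0.2, 0.5]
gripper_width: 0.0852
```

Call:
carry_out([
  [[-0.029,0.023,-0.001,0,0,-0.011],[-0.029,0.023,-0.001,0,0,-0.011],[-0.03,0.023,-0.001,0,0,-0.011],[-0.03,0.022,-0.001,0,0,-0.011],[-0.03,0.022,-0.001,0,0,-0.011],[-0.03,0.022,-0.001,0,0,-0.011],[-0.031,0.021,-0.001,0,0,-0.011],[-0.031,0.021,-0.001,0,0,-0.011]],
])

```text
clock: 1.43
tcp_pos: [0.4603, 0.0222, 0.2386]
tool_rot: [-3.135, 0.009, 1.425]
wrist_force: [0.7, 0.6, 0.2]
gripper_width: 0.0849
```

Call:
carry_out([
  [[-0.031,0.021,-0.001,0,0,-0.011],[-0.031,0.02,-0.001,0,0,-0.011],[-0.032,0.02,-0.001,0,0,-0.011],[-0.032,0.02,-0.001,0,0,-0.011],[-0.032,0.019,-0.001,0,0,-0.011],[-0.032,0.019,-0.001,0,0,-0.011],[-0.032,0.018,-0.001,0,0,-0.011],[-0.032,0.018,-0.001,0,0,-0.011]],
])

```text
clock: 2.1
tcp_pos: [0.5887, -0.2625, 0.2431]
tool_rot: [-3.129, 0.005, 1.514]
wrist_force: [-0.2, 0.8, 0.8]
gripper_width: 0.0855
```

Run:
```python
from h import *
print(ctrl.read_state()["tcp_pos"]); c=plan([.58,-.233,.2],RD,4)
```

```text
[ 0.58874149 -0.26247242  0.24311549]
[0.0073, -0.0025, 0.0108, -0.003, 0.001, 0.003]
[0.0073, -0.0025, 0.0108, -0.003, 0.001, 0.003]
[0.0072, -0.0026, 0.0108, -0.003, 0.001, 0.003]
[0.0072, -0.0026, 0.0108, -0.003, 0.001, 0.003]
```

Call:
carry_out([
  [[0.007,-0.003,0.011,-0.003,0.001,0.003],[0.007,-0.003,0.011,-0.003,0.001,0.003],[0.007,-0.002,0.011,-0.003,0.001,0.003],[0.007,-0.002,0.011,-0.003,0.001,0.003],[0,0,0.022,0,0,0],[0,0,0.022,0,0,0],[0,0,0.022,0,0,0],[0,0,0.01,0,0,0]],
])

```text
clock: 2.77
tcp_pos: [0.5787, -0.2318, 0.1138]
tool_rot: [3.141, 0.002, 1.499]
wrist_force: [-1.4, 0.5, -1.3]
gripper_width: 0.0855
```

Run:
```python
from h import *
print(ctrl.read_state()["tcp_pos"]); c=plan([.58,-.233,.07],RD,4)
im,d,K,R,t=shot("side");im2=shot("scene")[0]
o=np.hstack([cv2.resize(im[200:350,220:420],(400,300)),cv2.resize(im2[200:350,130:330],(400,300))]);save("a1.png",cv2.convertScaleAbs(o,alpha=1.4))
```

```text
[ 0.57865435 -0.23180811  0.11378417]
[-0.0003, 0.0003, 0.0109, 0.0, 0.0, -0.0]
[-0.0003, 0.0003, 0.0109, 0.0, 0.0, -0.0]
[-0.0003, 0.0004, 0.0109, 0.0, 0.0, -0.0]
[-0.0003, 0.0004, 0.0109, 0.0, 0.0, -0.0]
```

View pics/a1.png

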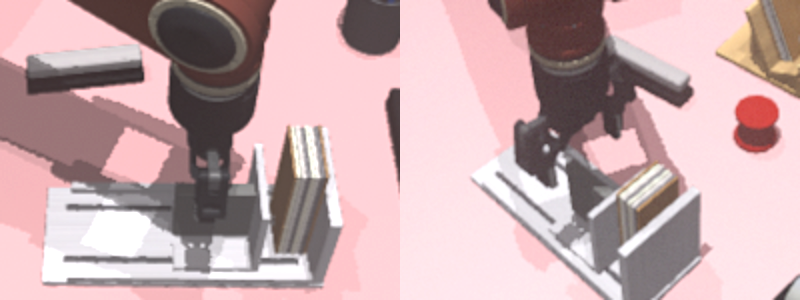

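The fingers straddle the fin: left panel at (205,195), right panel with the fin at (585,185) between the fingers. Next I go down, pinch the fin and draw the stop back.

Call:
carry_out([
  [[0,0,0.011,0,0,0],[0,0,0.011,0,0,0],[0,0,0.011,0,0,0],[0,0,0.008,0,0,0]],
])

```text
clock: 3.2
tcp_pos: [0.5825, -0.2324, 0.0771]
tool_rot: [3.131, 0.006, 1.501]
wrist_force: [-0.1, -1.2, 0.1]
gripper_width: 0.0856
```

Call:
carry_out([
  [[0,0,0,0,0,0],[0,0,0,0,0,0],[0,0,0,0,0,0],[0,0,0,0,0,0],[0,0,0,0,0,0],[0,0,0,0,0,0],[0,0,0,0,0,0],[0,0,0,0,0,0]],
], fingers=1)

```text
clock: 3.87
tcp_pos: [0.5826, -0.2319, 0.0762]
tool_rot: [3.131, 0.003, 1.498]
wrist_force: [-0.1, 0.2, -1.1]
gripper_width: 0.0128
```

Call:
carry_out([
  [[0,-0.006,0,0,0,0],[0,-0.012,0,0,0,0],[0,-0.012,0,0,0,0],[0,-0.012,0,0,0,0],[0,-0.012,0,0,0,0],[0,-0.012,0,0,0,0],[0,-0.01,0,0,0,0],[0,-0.003,0,0,0,0]],
])

```text
clock: 4.53
tcp_pos: [0.5027, -0.2257, 0.0762]
tool_rot: [3.122, 0.004, 1.498]
wrist_force: [2.3, 0.4, -2.2]
gripper_width: 0.0129
```

Call:
carry_out([
  [[0,0,0,0,0,0],[0,0,0,0,0,0],[0,0,0,0,0,0],[0,0,0,0,0,0]],
], fingers=0)

```text
clock: 4.87
tcp_pos: [0.5023, -0.2264, 0.0769]
tool_rot: [3.122, 0.005, 1.498]
wrist_force: [1.3, -0.3, -1.2]
gripper_width: 0.061
```

Call:
carry_out([
  [[0,0,0,0,0,0],[0,0,0,0,0,0],[0,0,0,0,0,0],[0,0,-0.02,0,0,0],[0,0,-0.035,0,0,0],[0,0,-0.035,0,0,0],[0,0,-0.035,0,0,0],[0,0,-0.035,0,0,0]],
])

```text
clock: 5.53
tcp_pos: [0.495, -0.2221, 0.2303]
tool_rot: [-3.14, -0.005, 1.5]
wrist_force: [1.6, -0.5, -1.0]
gripper_width: 0.085
```

Run:
```python
from h import *
bt=np.array([.6184,.2825,.0322]);U=u(.42)
print("grasp TCP",bt+.102*U, "pre", bt+.202*U)
c=plan(bt+.212*U,RT(),18);print();plan(bt+.102*U,RT(),7,c)
```

```text
grasp TCP [0.57682359 0.28137716 0.12533507] pre [0.53606241 0.28027634 0.21664397]
[0.028, 0.0001, 0.0004, -0.023, 0.001, -0.005]
[0.028, 0.0002, 0.0004, -0.023, 0.001, -0.005]
[0.028, 0.0004, 0.0005, -0.023, 0.001, -0.005]
[0.028, 0.0005, 0.0005, -0.023, 0.001, -0.005]
[0.028, 0.0006, 0.0005, -0.023, 0.001, -0.005]
[0.028, 0.0008, 0.0006, -0.023, 0.001, -0.005]
[0.028, 0.0009, 0.0006, -0.023, 0.001, -0.005]
[0.028, 0.001, 0.0007, -0.023, 0.001, -0.005]
[0.0279, 0.0012, 0.0007, -0.023, 0.001, -0.005]
[0.0279, 0.0013, 0.0008, -0.023, 0.001, -0.005]
[0.0279, 0.0015, 0.0008, -0.023, 0.001, -0.005]
[0.0279, 0.0016, 0.0009, -0.023, 0.001, -0.005]
[0.0279, 0.0017, 0.0009, -0.023, 0.001, -0.005]
[0.0279, 0.0018, 0.001, -0.023, 0.001, -0.005]
[0.0279, 0.002, 0.0011, -0.023, 0.001, -0.005]
[0.0279, 0.0021, 0.0011, -0.023, 0.001, -0.005]
[0.0279, 0.0022, 0.0012, -0.023, 0.001, -0.005]
[0.0279, 0.0023, 0.0013, -0.023, 0.001, -0.005]

[-0.0, -0.0, 0.0157, 0.0, 0.0, 0.0]
[-0.0, -0.0, 0.0157, 0.0, 0.0, 0.0]
[-0.0, -0.0, 0.0157, 0.0, 0.0, 0.0]
[-0.0, -0.0, 0.0157, 0.0, 0.0, 0.0]
[-0.0, -0.0, 0.0157, 0.0, 0.0, 0.0]
[-0.0, -0.0, 0.0157, 0.0, 0.0, 0.0]
[-0.0, -0.0, 0.0157, 0.0, 0.0, 0.0]
```

Call:
carry_out([
  [[0.028,0,0,-0.023,0.001,-0.005],[0.028,0,0,-0.023,0.001,-0.005],[0.028,0,0,-0.023,0.001,-0.005],[0.028,0.001,0,-0.023,0.001,-0.005],[0.028,0.001,0,-0.023,0.001,-0.005],[0.028,0.001,0,-0.023,0.001,-0.005],[0.028,0.001,0,-0.023,0.001,-0.005],[0.028,0.001,0,-0.023,0.001,-0.005]],
])

```text
clock: 6.2
tcp_pos: [0.5197, 0.002, 0.2476]
tool_rot: [2.926, 0.002, 1.533]
wrist_force: [-0.5, 0.0, -0.7]
gripper_width: 0.0856
```

Call:
carry_out([
  [[0.028,0.001,0.001,-0.023,0.001,-0.005],[0.028,0.001,0.001,-0.023,0.001,-0.005],[0.028,0.001,0.001,-0.023,0.001,-0.005],[0.028,0.002,0.001,-0.023,0.001,-0.005],[0.028,0.002,0.001,-0.023,0.001,-0.005],[0.028,0.002,0.001,-0.023,0.001,-0.005],[0.025,0.002,0.001,-0.023,0.001,-0.005],[0.015,0.002,0.001,-0.023,0.001,-0.005]],
])

```text
clock: 6.87
tcp_pos: [0.5381, 0.223, 0.2456]
tool_rot: [2.728, 0.004, 1.579]
wrist_force: [0.3, -0.4, 0.3]
gripper_width: 0.0857
```

Run:
```python
from h import *
print(ctrl.read_state()["tcp_pos"])
bt=np.array([.6184,.2825,.0322]);U=u(.42)
c=plan(bt+.182*U,RT(),4)
im,d,K,R,t=shot("side");np.savez("side2.npz",im=im,d=d,K=K,R=R,t=t);im,d,K,R,t=shot("scene");np.savez("scene2.npz",im=im,d=d,K=K,R=R,t=t)
w=merged(["side","scene"],"2")
q=box(w,(.43,.60),(-.31,-.17),(.112,.123));print("plate",np.percentile(q,[3,50,97],0).round(4).tolist())
q=box(w,(.62,.73),(-.31,-.17),(.145,.17));print("filed",[np.round(t,1) for t in cv2.minAreaRect((q[:,:2]*1000).astype(np.float32))])
```

```text
[0.53809607 0.2229744  0.24558755]
[0.0144, -0.0032, 0.0114, -0.002, 0.003, -0.004]
[0.0144, -0.0032, 0.0114, -0.002, 0.003, -0.004]
[0.0144, -0.0031, 0.0115, -0.002, 0.003, -0.004]
[0.0144, -0.0031, 0.0115, -0.002, 0.003, -0.004]
plate [[0.5493, -0.2707, 0.1129], [0.5556, -0.2323, 0.1188], [0.5612, -0.1913, 0.1222]]
filed [array([ 674.6, -233. ]), array([61.1, 34.5]), np.float64(85.5)]
```

Call:
carry_out([
  [[0.014,-0.003,0.01,-0.002,0.003,-0.004],[0.014,-0.003,0.01,-0.002,0.003,-0.004],[0.014,-0.003,0.01,-0.002,0.003,-0.004],[0.014,-0.003,0.01,-0.002,0.003,-0.004],[0,0,0,0,0,0]],
])

```text
clock: 7.38
tcp_pos: [0.5431, 0.2776, 0.2037]
tool_rot: [2.722, 0.002, 1.598]
wrist_force: [-0.3, 0.5, -0.5]
gripper_width: 0.0855
```

Run:
```python
from h import *
bt=np.array([.6184,.2825,.0322]);U=u(.42)
c=plan(bt+.102*U,RT(),8)
im2=shot("scene")[0];im=shot("side")[0]
o=np.hstack([cv2.resize(im[60:210,200:400],(400,300)),cv2.resize(im2[100:250,260:460],(400,300))]);save("a2.png",cv2.convertScaleAbs(o,alpha=1.4))
```

```text
[0.0004, -0.0001, 0.0107, 0.0, 0.0, 0.0]
[0.0004, -0.0001, 0.0107, 0.0, 0.0, 0.0]
[0.0004, -0.0001, 0.0107, 0.0, 0.0, 0.0]
[0.0004, -0.0001, 0.0107, 0.0, 0.0, 0.0]
[0.0004, -0.0001, 0.0107, 0.0, 0.0, 0.0]
[0.0004, -0.0001, 0.0107, 0.0, 0.0, 0.0]
[0.0004, -0.0001, 0.0107, 0.0, 0.0, 0.0]
[0.0004, -0.0001, 0.0107, 0.0, 0.0, 0.0]
```

View pics/a2.png

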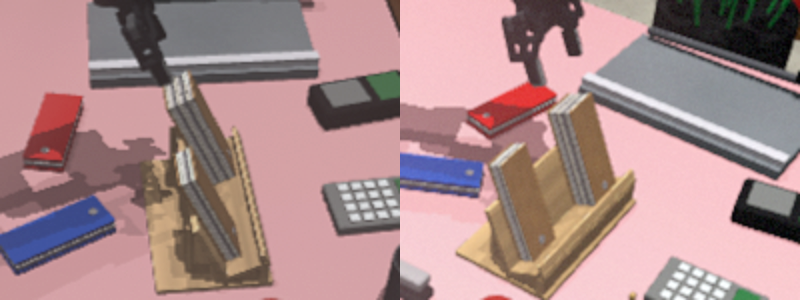

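The left panel shows the near finger at (155,70) in line with the thick book's axis. The right panel shows the fingers at (537,70) and (573,40) on either side of its top (573,105). I descend along the book's axis and grip.

Call:
carry_out([
  [[0.001,0,0.011,0,0,0],[0.001,0,0.011,0,0,0],[0,0,0.011,0,0,0],[0,0,0.011,0,0,0],[0,0,0.011,0,0,0],[0,0,0.011,0,0,0],[0,0,0.009,0,0,0],[0,0,0.006,0,0,0]],
])

```text
clock: 8.15
tcp_pos: [0.5835, 0.2756, 0.1292]
tool_rot: [2.713, 0.001, 1.591]
wrist_force: [-0.3, -0.3, 0.0]
gripper_width: 0.0856
```

Call:
carry_out([
  [[0,0,0,0,0,0],[0,0,0,0,0,0],[0,0,0,0,0,0],[0,0,0,0,0,0],[0,0,0,0,0,0],[0,0,0,0,0,0]],
], fingers=1)

```text
clock: 8.65
tcp_pos: [0.5828, 0.2761, 0.1265]
tool_rot: [2.717, 0.001, 1.592]
wrist_force: [2.7, 0.5, -3.8]
gripper_width: 0.0585
```

Run:
```python
from h import *
s=ctrl.read_state();bt=np.array([.6184,.2825,.0322]);U=u(.42)
print(s["tcp_pos"],s["wrist_force"],s["gripper_width"]); print("tip below top",.15-(s["tcp_pos"]-bt)@U, "err",(s["tcp_pos"]-bt-.102*U))
p=s["tcp_pos"]
R0=Ro.from_euler('xyz',s["tool_rot"]);c=plan(p+[-.02,0,.15],R0,6)
print();q=c[0]+[0,0,.03];c=plan(q,Ro.from_euler('xyz',[np.pi,0,np.pi/2]),6,c)
```

```text
[0.58277157 0.27613704 0.12646827] [ 2.7316856   0.48986461 -3.83093242] 0.05846315575518005
tip below top 0.049332066623232376 err [ 0.00594797 -0.00524012  0.0011332 ]
[0.0, 0.0073, -0.0241, 0.0, 0.0, 0.0]
[0.0, 0.0073, -0.0241, 0.0, 0.0, 0.0]
[0.0, 0.0073, -0.0241, 0.0, 0.0, 0.0]
[0.0, 0.0073, -0.0241, 0.0, 0.0, 0.0]
[0.0, 0.0073, -0.0241, 0.0, 0.0, 0.0]
[0.0, 0.0073, -0.0241, 0.0, 0.0, 0.0]

[-0.0, 0.0021, -0.0046, 0.071, -0.001, 0.004]
[-0.0, 0.0017, -0.0047, 0.071, -0.001, 0.004]
[0.0, 0.0014, -0.0048, 0.071, -0.001, 0.004]
[0.0, 0.0011, -0.0049, 0.071, -0.001, 0.004]
[0.0, 0.0007, -0.0049, 0.071, -0.001, 0.004]
[0.0, 0.0004, -0.005, 0.071, -0.001, 0.004]
```

Call:
carry_out([
  [[0,0,-0.006,0,0,0],[0,0.001,-0.012,0,0,0],[0,0.003,-0.02,0,0,0],[0,0.005,-0.024,0,0,0],[0,0.007,-0.024,0,0,0],[0,0.007,-0.024,0,0,0],[0,0.007,-0.024,0,0,0],[0,0.007,-0.024,0,0,0]],
])

```text
clock: 9.32
tcp_pos: [0.543, 0.2713, 0.2787]
tool_rot: [2.741, 0.012, 1.59]
wrist_force: [0.2, -0.0, -3.8]
gripper_width: 0.0585
```

Run:
```python
from h import *
s=ctrl.read_state(); print(s["tcp_pos"],s["wrist_force"],s["gripper_width"])
c=plan([.56,.13,.31],Ro.from_euler('xyz',[np.pi,0,np.pi/2-.03]),8)
print();c=plan([.61,-.23,.31],RD,14,c)
```

```text
[0.54295592 0.27133465 0.27872405] [ 0.17814537 -0.02035529 -3.83268761] 0.058538115939356615
[-0.0178, 0.0031, -0.0027, 0.05, 0.0, 0.006]
[-0.0177, 0.0031, -0.0029, 0.05, 0.0, 0.006]
[-0.0177, 0.003, -0.003, 0.05, 0.0, 0.006]
[-0.0177, 0.003, -0.0032, 0.05, 0.0, 0.006]
[-0.0177, 0.0029, -0.0033, 0.05, 0.0, 0.006]
[-0.0177, 0.0029, -0.0035, 0.05, 0.0, 0.006]
[-0.0176, 0.0028, -0.0036, 0.05, 0.0, 0.006]
[-0.0176, 0.0027, -0.0038, 0.05, 0.0, 0.006]

[-0.0256, 0.0043, 0.0, 0.0, -0.0, 0.003]
[-0.0256, 0.0044, 0.0, 0.0, -0.0, 0.003]
[-0.0256, 0.0045, 0.0, 0.0, -0.0, 0.003]
[-0.0256, 0.0046, 0.0, 0.0, -0.0, 0.003]
[-0.0255, 0.0046, 0.0, 0.0, -0.0, 0.003]
[-0.0255, 0.0047, 0.0, 0.0, -0.0, 0.003]
[-0.0255, 0.0048, 0.0, 0.0, -0.0, 0.003]
[-0.0255, 0.0049, 0.0, 0.0, -0.0, 0.003]
[-0.0255, 0.0049, 0.0, 0.0, -0.0, 0.003]
[-0.0255, 0.005, 0.0, 0.0, -0.0, 0.003]
[-0.0255, 0.0051, 0.0, 0.0, -0.0, 0.003]
[-0.0254, 0.0051, 0.0, 0.0, -0.0, 0.003]
[-0.0254, 0.0052, 0.0, 0.0, -0.0, 0.003]
[-0.0254, 0.0053, 0.0, 0.0, -0.0, 0.003]
```

Call:
carry_out([
  [[-0.004,0,-0.016,0.05,0,0.006],[-0.012,0.003,-0.014,0.05,0,0.006],[-0.019,0.003,-0.01,0.05,0,0.006],[-0.02,0.003,-0.003,0.05,0,0.006],[-0.02,0.003,-0.002,0.05,0,0.006],[-0.02,0.003,-0.002,0.05,0,0.006],[-0.02,0.003,-0.002,0.05,0,0.006],[-0.022,0.003,-0.002,0.05,0,0.006]],
])

```text
clock: 9.98
tcp_pos: [0.5401, 0.1334, 0.343]
tool_rot: [-3.129, -0.002, 1.553]
wrist_force: [-0.3, -0.1, -3.9]
gripper_width: 0.0583
```

Call:
carry_out([
  [[-0.026,0.004,0,0,0,0.003],[-0.026,0.004,0,0,0,0.003],[-0.026,0.004,0,0,0,0.003],[-0.026,0.005,0,0,0,0.003],[-0.026,0.005,0,0,0,0.003],[-0.026,0.005,0,0,0,0.003],[-0.026,0.005,0,0,0,0.003],[-0.026,0.005,0,0,0,0.003]],
])

```text
clock: 10.65
tcp_pos: [0.5684, -0.0856, 0.3407]
tool_rot: [-3.121, 0.0, 1.529]
wrist_force: [1.1, -0.5, -3.2]
gripper_width: 0.0586
```

Run:
```python
from h import *
s=ctrl.read_state(); print(s["tcp_pos"],s["tool_rot"],s["wrist_force"],s["gripper_width"])
c=plan([.60,-.229,.31],RD,8)
```

```text
[ 0.56844626 -0.08560951  0.34073609] [-3.12128917e+00  3.12362106e-04  1.52907835e+00] [ 1.05107044 -0.51426731 -3.15176584] 0.05863244565206165
[-0.0177, 0.0048, 0.0038, -0.003, 0.0, 0.004]
[-0.0177, 0.0048, 0.0038, -0.003, 0.0, 0.004]
[-0.0177, 0.0049, 0.0038, -0.003, 0.0, 0.004]
[-0.0177, 0.0049, 0.0038, -0.003, 0.0, 0.004]
[-0.0177, 0.005, 0.0038, -0.003, 0.0, 0.004]
[-0.0177, 0.005, 0.0038, -0.003, 0.0, 0.004]
[-0.0176, 0.0051, 0.0038, -0.003, 0.0, 0.004]
[-0.0176, 0.0051, 0.0038, -0.003, 0.0, 0.004]
```

Call:
carry_out([
  [[-0.0177,0.008,0,-0.003,0,0.004],[-0.0177,0.008,0,-0.003,0,0.004],[-0.0177,0.008,0.004,-0.003,0,0.004],[-0.0177,0.008,0.004,-0.003,0,0.004],[-0.0177,0.009,0.004,-0.003,0,0.004],[-0.0177,0.009,0.004,-0.003,0,0.004],[-0.0177,0.009,0.004,-0.003,0,0.004],[-0.0177,0.009,0.004,-0.003,0,0.004]],
])

```text
clock: 11.32
tcp_pos: [0.6248, -0.2401, 0.3142]
tool_rot: [-3.14, 0.002, 1.492]
wrist_force: [0.7, -0.6, -3.9]
gripper_width: 0.0587
```

Call:
carry_out([
  [[0,0,0,0,0,0],[0,0,0,0,0,0]],
])

```text
clock: 11.48
tcp_pos: [0.6238, -0.2434, 0.3111]
tool_rot: [-3.135, 0.002, 1.488]
wrist_force: [0.1, 0.4, -2.5]
gripper_width: 0.0586
```

```bash
cat >> h.py <<'E'
def grab(tag):
    for n in("side","scene"):
        im,d,K,R,t=shot(n);np.savez(n+tag+".npz",im=im,d=d,K=K,R=R,t=t)
def rackf(w):  # world -> rack frame about nominal centre
    return (w-np.array([.5635,-.2317,0]))@Ro.from_euler('z',YR).as_matrix()
E
python3 - <<'E'
from h import *
s=ctrl.read_state(); print(s["tcp_pos"],s["tool_rot"],s["wrist_force"]);print("tcp rack",rackf(s["tcp_pos"]))
grab("3")
for n in("side","scene"):
    v=rackf(merged([n],"3")); z0=s["tcp_pos"][2]
    for lo,hi in((-.095,-.075),(-.075,-.05),(-.05,-.025)):
        q=v[(v[:,2]>z0+lo)&(v[:,2]<z0+hi)&(abs(v[:,0]-.06)<.08)&(abs(v[:,1])<.1)]
        print(n,lo,len(q),np.percentile(q[:,:2],[2,98],0).round(4).tolist())
    q=v[(v[:,2]>.16)&(v[:,2]<.35)&(abs(v[:,0]-.06)<.06)&(abs(v[:,1])<.045)];print(" min z",np.percentile(q[:,2],1))
    q=v[(v[:,2]>.145)&(v[:,2]<.168)&(abs(v[:,0]-.1)<.04)&(abs(v[:,1])<.05)];print(" filed",np.percentile(q[:,:2],[2,98],0).round(4).tolist())
a=np.load("side3.npz")["im"][90:350,230:430];b=np.load("scene3.npz")["im"][90:350,130:330]
save("a3.png",cv2.convertScaleAbs(cv2.resize(np.hstack([a,b]),(800,520)),alpha=1.4))
E
```

```text
[ 0.62380291 -0.24339011  0.31108717] [-3.13540345e+00  1.71557928e-03  1.48798279e+00] [ 0.10686218  0.38276673 -2.49072336]
tcp rack [ 0.06097287 -0.00744372  0.31108717]
side -0.095 179 [[0.0333, -0.0307], [0.072, 0.0246]]
side -0.075 252 [[0.0339, -0.0319], [0.0726, 0.0175]]
side -0.05 269 [[0.0341, -0.0336], [0.0725, 0.0181]]
 min z 0.16025895284544855
 filed [[0.094, -0.0226], [0.1251, 0.0332]]
scene -0.095 224 [[0.0359, -0.0296], [0.0755, 0.0263]]
scene -0.075 296 [[0.0365, -0.0309], [0.0754, 0.0258]]
scene -0.05 315 [[0.0367, -0.0322], [0.0758, 0.0235]]
 min z 0.16028667884575235
 filed [[0.0953, -0.0215], [0.1269, 0.0351]]
```

View pics/a3.png

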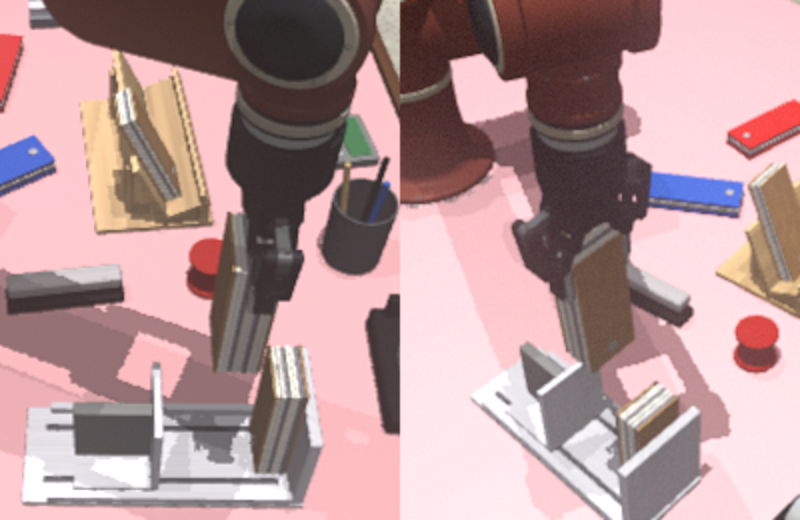

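The thick book hangs over the free slot, right panel at (600,300). Its front face is about 20 mm short of the filed book at rack x, and it tilts about 0.045 rad sideways. I turn that out, move 13 mm forward and lower it part way.

Call:
carry_out([
  [[0.002,0.004,0.0,-0.003,-0.015,0],[0.002,0.004,0.0,0,-0.015,0],[0.002,0.004,0.0,0,-0.015,-0.006],[0,0.001,0.01,0,0,-0.006],[0,0,0.015,0,0,0],[0,0,0.02,0,0,0],[0,0,0.005,0,0,0],[0,0,0,0,0,0]],
])

```text
clock: 12.25
tcp_pos: [0.6399, -0.234, 0.2618]
tool_rot: [3.139, 0.053, 1.511]
wrist_force: [0.0, 0.1, -2.9]
gripper_width: 0.058
```

```bash
cat >> h.py <<'E'
def book(tag,bands=((-.095,-.075),(-.075,-.05),(-.05,-.025)),xr=(-.02,.092)):
    s=ctrl.read_state(); print(s["tcp_pos"],s["tool_rot"],s["wrist_force"],"tcp rack",rackf(s["tcp_pos"]).round(4))
    grab(tag); z0=s["tcp_pos"][2]
    for n in("side","scene"):
        v=rackf(merged([n],tag))
        for lo,hi in bands:
            q=v[(v[:,2]>z0+lo)&(v[:,2]<z0+hi)&(v[:,0]>xr[0])&(v[:,0]<xr[1])&(abs(v[:,1])<.06)]
            print(n,lo,len(q),np.percentile(q[:,:2],[2,98],0).round(4).tolist())
        q=v[(v[:,2]>.145)&(v[:,2]<.164)&(abs(v[:,0]-.11)<.022)&(abs(v[:,1])<.05)];print(" filed",np.percentile(q[:,:2],[2,98],0).round(4).tolist())
E
python3 - <<'E'
from h import *
book("4",xr=(-.02,.12))
E
```

```text
[ 0.63990148 -0.23396472  0.26181965] [3.13943167 0.05328111 1.51078672] [ 0.02051171  0.06106784 -2.88960715] tcp rack [0.0764 0.0031 0.2618]
side -0.095 180 [[0.0495, -0.0248], [0.0889, 0.0276]]
side -0.075 240 [[0.0495, -0.0248], [0.0888, 0.029]]
side -0.05 249 [[0.0497, -0.025], [0.0889, 0.0264]]
 filed [[0.0939, -0.0228], [0.1252, 0.0324]]
scene -0.095 191 [[0.0537, -0.0233], [0.0912, 0.0326]]
scene -0.075 287 [[0.053, -0.0234], [0.0913, 0.0333]]
scene -0.05 290 [[0.0525, -0.0236], [0.0913, 0.0324]]
 filed [[0.0953, -0.022], [0.1272, 0.0352]]
```

Call:
carry_out([
  [[0.001,-0.002,0.008,0,0,-0.006],[0.001,-0.001,0.02,0,0,-0.006],[0.001,0,0.02,0,0,0],[0.001,0,0.02,0,0,0],[0.001,0,0.02,0,0,0],[0.001,0,0.01,0,0,0],[0,0,0,0,0,0]],
])

```text
clock: 12.93
tcp_pos: [0.6411, -0.2357, 0.1702]
tool_rot: [3.125, 0.061, 1.524]
wrist_force: [-0.3, 0.2, -3.2]
gripper_width: 0.0585
```

Run:
```python
from h import *
book("5",xr=(-.0,.12),bands=((-.05,-.03),(-.03,-.01)))
```

```text
[ 0.64109781 -0.23566091  0.17022721] [3.12539848 0.06055996 1.52373283] [-0.28337411  0.20087077 -3.15365371] tcp rack [0.0777 0.0015 0.1702]
side -0.05 240 [[0.0511, -0.0267], [0.1186, 0.0233]]
side -0.03 363 [[0.051, -0.0271], [0.1195, 0.0245]]
 filed [[0.0905, -0.0248], [0.1254, 0.0312]]
scene -0.05 128 [[0.0554, -0.0261], [0.1173, -0.0191]]
scene -0.03 351 [[0.0556, -0.0258], [0.1191, 0.0329]]
 filed [[0.0903, -0.0228], [0.1267, 0.0336]]
```

Call:
carry_out([
  [[0,-0.002,0.006,0.008,0.004,0.012],[0.001,-0.001,0.012,0.008,0.004,0.012],[0.001,0,0.012,0,0,0],[0.001,0,0.012,0,0,0],[0,0,0.006,0,0,0],[0,0,0,0,0,0]],
])

```text
clock: 13.53
tcp_pos: [0.6425, -0.2374, 0.1269]
tool_rot: [3.129, 0.057, 1.497]
wrist_force: [0.3, 0.4, -3.7]
gripper_width: 0.0581
```

Run:
```python
from h import *
s=ctrl.read_state(); book("5",xr=(-.0,.12),bands=((-.03,-.01),))
```

```text
[ 0.64246303 -0.23740285  0.12692262] [3.12939063 0.05683248 1.49658691] [ 0.27188761  0.40666645 -3.67936276] tcp rack [ 0.0792 -0.0002  0.1269]
side -0.03 210 [[0.0526, -0.0282], [0.1188, 0.0219]]
 filed [[0.1052, -0.0231], [0.1259, 0.032]]
scene -0.03 111 [[0.0561, -0.0272], [0.1161, -0.0193]]
 filed [[0.0893, -0.0286], [0.1275, 0.0358]]
```

Call:
carry_out([
  [[0,-0.003,0.002,0.006,0,0],[0,-0.001,0.004,0.006,0,0],[0,0,0.004,0,0,0],[0,0,0.003,0,0,0]],
])

```text
clock: 13.97
tcp_pos: [0.6406, -0.2388, 0.1173]
tool_rot: [3.136, 0.059, 1.496]
wrist_force: [-1.0, 0.1, -3.8]
gripper_width: 0.0585
```

Call:
carry_out([
  [[0,0,0.002,0,0,0],[0,0,0.001,0,0,0]],
])

```text
clock: 14.13
tcp_pos: [0.6406, -0.2389, 0.1136]
tool_rot: [3.136, 0.059, 1.496]
wrist_force: [0.4, 0.1, -3.4]
gripper_width: 0.0584
```

Call:
carry_out([
  [[0,0,0.002,0,0,0],[0,0,0,0,0,0]],
])

```text
clock: 14.3
tcp_pos: [0.6405, -0.239, 0.1111]
tool_rot: [3.136, 0.059, 1.496]
wrist_force: [-1.1, -0.2, -3.1]
gripper_width: 0.058
```

Run:
```python
from h import *
book("6",xr=(-.0,.12),bands=((-.035,-.01),))
for n in("side","scene"):
    v=rackf(merged([n],"6"));q=v[(v[:,0]>.04)&(v[:,0]<.085)&(v[:,1]<-.015)&(v[:,1]>-.045)&(v[:,2]>-.005)&(v[:,2]<.15)]
    for a,b in((.0,.012),(.012,.016),(.016,.02),(.02,.024),(.024,.03)):
        k=q[(q[:,2]>=a)&(q[:,2]<b)];print(n,a,len(k),np.percentile(k[:,1],[5,50,95]).round(4) if len(k) else "")
a=np.load("side6.npz")["im"][200:350,230:430];b=np.load("scene6.npz")["im"][200:350,130:330]
save("a4.png",cv2.convertScaleAbs(cv2.resize(np.hstack([a,b]),(800,300)),alpha=1.5))
```

```text
[ 0.64049619 -0.23902979  0.11108993] [3.13591916 0.05895022 1.49648063] [-1.07146587 -0.19354044 -3.09497262] tcp rack [ 0.0773 -0.0019  0.1111]
side -0.035 265 [[0.0507, -0.0301], [0.119, 0.02]]
 filed [[0.1017, -0.0224], [0.1258, 0.031]]
scene -0.035 120 [[0.0529, -0.0294], [0.106, -0.0193]]
 filed [[0.0888, -0.0289], [0.1275, 0.0359]]
side 0.0 140 [-0.0396 -0.033  -0.0187]
side 0.012 43 [-0.0385 -0.0296 -0.0234]
side 0.016 16 [-0.0293 -0.0283 -0.0208]
side 0.02 18 [-0.0293 -0.0283 -0.0243]
side 0.024 23 [-0.0293 -0.0279 -0.0193]
scene 0.0 76 [-0.0403 -0.0341 -0.0268]
scene 0.012 53 [-0.0418 -0.0319 -0.0264]
scene 0.016 10 [-0.0284 -0.0275 -0.0267]
scene 0.02 9 [-0.0291 -0.0276 -0.0265]
scene 0.024 14 [-0.029  -0.0278 -0.0265]
```

View pics/a4.png

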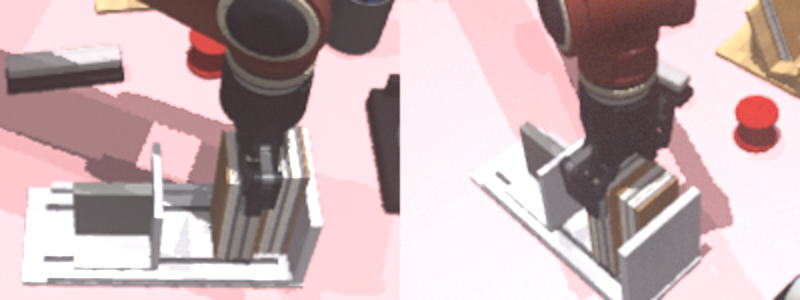

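The thick book stands just clear of the filed book, left panel at (235,200), with its bottom close to the floor. I ease it down until the wrist force changes.

Call:
carry_out([
  [[0,0,0.002,0,0,0],[0,0,0,0,0,0]],
])

```text
clock: 14.57
tcp_pos: [0.641, -0.2393, 0.1099]
tool_rot: [3.135, 0.059, 1.496]
wrist_force: [-0.6, 0.1, -3.6]
gripper_width: 0.0584
```

Call:
carry_out([
  [[0,0,0.001,0,0,0],[0,0,0,0,0,0]],
])

```text
clock: 14.73
tcp_pos: [0.6416, -0.2396, 0.1097]
tool_rot: [3.133, 0.06, 1.496]
wrist_force: [0.7, -0.2, -4.0]
gripper_width: 0.0583
```

Call:
carry_out([
  [[0,-0.001,0.003,0,0,0],[0,0,0,0,0,0]],
])

```text
clock: 14.9
tcp_pos: [0.643, -0.2401, 0.1102]
tool_rot: [3.127, 0.061, 1.496]
wrist_force: [0.4, -0.2, -3.8]
gripper_width: 0.0583
```

Call:
carry_out([
  [[0,-0.001,0.002,0,0,0],[0,0,0,0,0,0]],
])

```text
clock: 15.07
tcp_pos: [0.6429, -0.2406, 0.1098]
tool_rot: [3.124, 0.062, 1.496]
wrist_force: [-0.6, 0.2, -3.9]
gripper_width: 0.0587
```

Run:
```python
from h import *
s=ctrl.read_state(); print(s["joint_pos"].round(3),s["joint_efforts"].round(2),s["wrist_force"],s["torque"])
book("7",xr=(.0,.12),bands=((-.04,-.02),(-.02,0)))
```

```text
[-0.445  0.269  1.582 -0.054  1.253 -1.926] [-3.000e-02 -4.910e+01 -3.719e+01 -2.100e-01 -3.100e-01 -1.000e-02] [-0.61154534  0.18002953 -3.9077015 ] [ 0.09694288  0.06901083 -0.03978508]
[ 0.64290033 -0.2405566   0.10976405] [3.12413068 0.06183549 1.49605951] [-0.61154534  0.18002953 -3.9077015 ] tcp rack [ 0.0798 -0.0033  0.1098]
side -0.04 201 [[0.0533, -0.0314], [0.1179, 0.0211]]
side -0.02 160 [[0.0532, -0.0314], [0.1189, 0.0205]]
 filed [[0.103, -0.023], [0.1261, 0.0309]]
scene -0.04 93 [[0.0562, -0.0305], [0.1004, -0.0201]]
scene -0.02 83 [[0.0562, -0.0309], [0.1106, -0.0198]]
 filed [[0.0885, -0.0325], [0.1276, 0.0357]]
```

Call:
carry_out([
  [[0,-0.003,0.003,0.012,0,0],[0,-0.001,0.003,0.006,0,0],[0,0,0.003,0,0,0]],
])

```text
clock: 15.42
tcp_pos: [0.6448, -0.2411, 0.1094]
tool_rot: [3.128, 0.062, 1.494]
wrist_force: [-4.4, 2.8, 11.4]
gripper_width: 0.0586
```

Call:
carry_out([
  [[0,-0.003,-0.0015,0,0,0],[0,0,0,0,0,0]],
])

```text
clock: 15.58
tcp_pos: [0.6416, -0.2407, 0.1109]
tool_rot: [3.128, 0.062, 1.495]
wrist_force: [-0.2, -0.0, -3.6]
gripper_width: 0.0584
```

Run:
```python
from h import *
book("7",xr=(.0,.12),bands=((-.09,-.07),(-.07,-.05),(-.04,-.02),(-.02,0),(.035,.06)))
a=np.load("side7.npz")["im"][230:350,270:430];b=np.load("scene7.npz")["im"][230:350,170:330]
save("a5.png",cv2.convertScaleAbs(cv2.resize(np.hstack([a,b]),(800,300),interpolation=2),alpha=1.5))
```

```text
[ 0.64158012 -0.24073191  0.11094022] [3.12847321 0.06214407 1.49473106] [-0.23295717 -0.0397698  -3.59087593] tcp rack [ 0.0785 -0.0035  0.1109]
side -0.09 254 [[0.0088, -0.0541], [0.1183, 0.0521]]
side -0.07 189 [[0.0524, -0.0319], [0.1183, 0.0128]]
side -0.04 203 [[0.0522, -0.0322], [0.1186, 0.0161]]
side -0.02 169 [[0.0519, -0.0319], [0.1186, 0.0164]]
side 0.035 512 [[0.0516, -0.0424], [0.1193, 0.0268]]
 filed [[0.1031, -0.0229], [0.1266, 0.0317]]
scene -0.09 166 [[0.0044, -0.054], [0.1128, -0.0271]]
scene -0.07 68 [[0.054, -0.0309], [0.0938, -0.0257]]
scene -0.04 103 [[0.0542, -0.0309], [0.1025, -0.0189]]
scene -0.02 82 [[0.0614, -0.0305], [0.1126, -0.0195]]
scene 0.035 717 [[0.0698, -0.0448], [0.1187, 0.0551]]
 filed [[0.0887, -0.0301], [0.1282, 0.0356]]
```

View pics/a5.png

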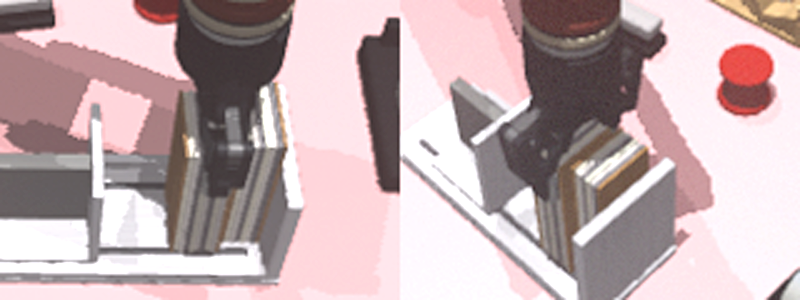

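Call:
carry_out([
  [[0,-0.002,0.002,0.004,0,0],[0,-0.001,0.001,0,0,0]],
])

```text
clock: 15.85
tcp_pos: [0.6409, -0.2407, 0.1096]
tool_rot: [3.126, 0.062, 1.494]
wrist_force: [1.0, 1.1, 0.6]
gripper_width: 0.0583
```

Call:
carry_out([
  [[0,-0.001,0.001,0,0,0]],
])

```text
clock: 15.93
tcp_pos: [0.6407, -0.2407, 0.1097]
tool_rot: [3.124, 0.062, 1.493]
wrist_force: [1.4, 0.8, 3.3]
gripper_width: 0.0587
```

Light contact with the floor (about 6 N). I release.

Call:
carry_out([
  [[0,0,0,0,0,0],[0,0,0,0,0,0],[0,0,0,0,0,0],[0,0,0,0,0,0],[0,0,0,0,0,0],[0,0,0,0,0,0]],
], fingers=0)

```text
clock: 16.43
tcp_pos: [0.6389, -0.2414, 0.1077]
tool_rot: [3.128, 0.063, 1.494]
wrist_force: [-0.7, 0.2, 0.5]
gripper_width: 0.0854
```

Run:
```python
from h import *
book("8",xr=(.0,.12),bands=((-.09,-.07),(-.07,-.05),(-.04,-.02),(-.02,0)))
s=ctrl.read_state();R0=Ro.from_euler('xyz',s["tool_rot"])
c=plan(s["tcp_pos"]+[0,0,.19],R0,8)
bt=np.array([.6151,.1389,.0289]);U=u(.42)
print();plan(bt+.21*U,RT(),15,c)
```

```text
[ 0.63891649 -0.24142937  0.10771839] [3.12838856 0.06292979 1.49373472] [-0.66837671  0.17530054  0.45220281] tcp rack [ 0.0759 -0.0044  0.1077]
side -0.09 506 [[0.0032, -0.055], [0.1166, 0.0542]]
side -0.07 190 [[0.0521, -0.0323], [0.1186, 0.0191]]
side -0.04 164 [[0.0518, -0.032], [0.1183, 0.0154]]
side -0.02 126 [[0.0517, -0.0321], [0.1184, 0.0214]]
 filed [[0.1014, -0.0231], [0.1266, 0.031]]
scene -0.09 263 [[0.003, -0.0547], [0.1161, -0.0271]]
scene -0.07 68 [[0.0541, -0.031], [0.0932, -0.0254]]
scene -0.04 90 [[0.0578, -0.0312], [0.1002, -0.0194]]
scene -0.02 85 [[0.0671, -0.0313], [0.1103, -0.0195]]
 filed [[0.089, -0.0289], [0.1279, 0.0346]]
[-0.0015, 0.0003, -0.0237, 0.0, 0.0, 0.0]
[-0.0015, 0.0003, -0.0237, 0.0, 0.0, 0.0]
[-0.0015, 0.0003, -0.0237, 0.0, 0.0, 0.0]
[-0.0015, 0.0003, -0.0237, 0.0, 0.0, 0.0]
[-0.0015, 0.0003, -0.0237, 0.0, 0.0, 0.0]
[-0.0015, 0.0003, -0.0237, 0.0, 0.0, 0.0]
[-0.0015, 0.0003, -0.0237, 0.0, 0.0, 0.0]
[-0.0015, 0.0003, -0.0237, 0.0, 0.0, 0.0]

[0.0248, -0.0093, 0.0035, -0.027, 0.006, -0.006]
[0.0249, -0.0092, 0.0034, -0.027, 0.006, -0.006]
[0.0249, -0.0092, 0.0032, -0.027, 0.006, -0.006]
[0.0249, -0.0091, 0.0031, -0.027, 0.006, -0.006]
[0.025, -0.009, 0.003, -0.027, 0.006, -0.006]
[0.025, -0.009, 0.0029, -0.027, 0.006, -0.006]
[0.0251, -0.0089, 0.0028, -0.027, 0.006, -0.006]
[0.0251, -0.0088, 0.0027, -0.027, 0.006, -0.006]
[0.0251, -0.0087, 0.0026, -0.027, 0.006, -0.006]
[0.0252, -0.0087, 0.0025, -0.027, 0.006, -0.006]
[0.0252, -0.0086, 0.0024, -0.027, 0.006, -0.006]
[0.0252, -0.0085, 0.0023, -0.027, 0.006, -0.006]
[0.0253, -0.0084, 0.0022, -0.027, 0.006, -0.006]
[0.0253, -0.0083, 0.0022, -0.027, 0.006, -0.006]
[0.0253, -0.0082, 0.0021, -0.027, 0.006, -0.006]
```

Call:
carry_out([
  [[-0.001,0,-0.012,0,0,0],[-0.001,0,-0.024,0,0,0],[-0.001,0,-0.024,0,0,0],[-0.001,0,-0.026,0,0,0],[-0.002,0,-0.026,0,0,0],[-0.002,0,-0.026,0,0,0],[-0.002,0,-0.026,0,0,0],[-0.002,0,-0.026,0,0,0]],
])

```text
clock: 17.2
tcp_pos: [0.6327, -0.2395, 0.3017]
tool_rot: [-3.14, 0.058, 1.495]
wrist_force: [-0.4, -0.5, 0.5]
gripper_width: 0.0852
```

Call:
carry_out([
  [[0.025,-0.009,0.003,-0.027,0.006,-0.006],[0.025,-0.009,0.003,-0.027,0.006,-0.006],[0.025,-0.009,0.003,-0.027,0.006,-0.006],[0.025,-0.009,0.003,-0.027,0.006,-0.006],[0.025,-0.009,0.003,-0.027,0.006,-0.006],[0.025,-0.009,0.003,-0.027,0.006,-0.006],[0.025,-0.009,0.003,-0.027,0.006,-0.006],[0.025,-0.009,0.003,-0.027,0.006,-0.006]],
])

```text
clock: 17.87
tcp_pos: [0.5793, -0.0373, 0.285]
tool_rot: [2.886, 0.026, 1.542]
wrist_force: [-0.1, 0.7, 0.8]
gripper_width: 0.0855
```

Run:
```python
from h import *
print(ctrl.read_state()["tcp_pos"])
bt=np.array([.6151,.1389,.0289]);U=u(.42)
c=plan(bt+.19*U,RT(),8)
```

```text
[ 0.579336   -0.03734533  0.28496256]
[0.0219, -0.0081, 0.008, -0.021, 0.005, -0.006]
[0.0219, -0.0082, 0.0079, -0.021, 0.005, -0.006]
[0.0219, -0.0082, 0.0079, -0.021, 0.005, -0.006]
[0.0219, -0.0082, 0.0078, -0.021, 0.005, -0.006]
[0.0219, -0.0083, 0.0078, -0.021, 0.005, -0.006]
[0.0219, -0.0083, 0.0077, -0.021, 0.005, -0.006]
[0.0219, -0.0084, 0.0077, -0.021, 0.005, -0.006]
[0.0219, -0.0084, 0.0076, -0.021, 0.005, -0.006]
```

Call:
carry_out([
  [[0.022,-0.008,0.005,-0.021,0.005,-0.006],[0.022,-0.008,0.006,-0.021,0.005,-0.006],[0.022,-0.008,0.006,-0.021,0.005,-0.006],[0.022,-0.008,0.006,-0.021,0.005,-0.006],[0.022,-0.008,0.008,-0.021,0.005,-0.006],[0.022,-0.008,0.008,-0.021,0.005,-0.006],[0.022,-0.008,0.008,-0.021,0.005,-0.006],[0.018,-0.008,0.006,-0.018,0.005,-0.006]],
])

```text
clock: 18.53
tcp_pos: [0.5349, 0.1427, 0.2214]
tool_rot: [2.697, 0.003, 1.604]
wrist_force: [0.1, 0.4, 0.6]
gripper_width: 0.0858
```

Call:
carry_out([
  [[0,0,0,0,0,0]],
])

```text
clock: 18.62
tcp_pos: [0.5325, 0.145, 0.2195]
tool_rot: [2.7, 0.003, 1.608]
wrist_force: [0.8, -0.3, -0.7]
gripper_width: 0.0856
```

Run:
```python
from h import *
print(ctrl.read_state()["tcp_pos"])
bt=np.array([.6151,.1389,.0289]);U=u(.42)
c=plan(bt+.162*U,RT(),4)
w=merged(["side","scene"],"8")
M=Ro.from_euler('z',E).as_matrix(); o=np.array([.56,.14,0]); v=(w-o)@M
q=v[(v[:,2]>.11)&(v[:,2]<.2)&(abs(v[:,1])<.05)&(abs(v[:,0])<.08)];lo,hi=np.percentile(q[:,1],[1.5,98.5]); print("slim mid",lo,hi,(o+M@[0,(lo+hi)/2,0]).round(4))
```

```text
[0.53248113 0.14496364 0.21946994]
[-0.0021, -0.0009, 0.0114, 0.005, -0.0, 0.003]
[-0.0021, -0.0008, 0.0114, 0.005, -0.0, 0.003]
[-0.0021, -0.0007, 0.0114, 0.005, -0.0, 0.003]
[-0.0021, -0.0007, 0.0114, 0.005, -0.0, 0.003]
slim mid -0.03493863714039785 0.02892591380195075 [0.5601 0.137  0.    ]
```

Call:
carry_out([
  [[-0.002,-0.001,0.011,0.005,0,0.003],[-0.002,-0.001,0.011,0.005,0,0.003],[-0.002,-0.001,0.011,0.005,0,0.003],[-0.002,-0.001,0.008,0.005,0,0.003],[0,0,0,0,0,0]],
])

```text
clock: 19.03
tcp_pos: [0.5499, 0.1347, 0.1814]
tool_rot: [2.717, -0.002, 1.594]
wrist_force: [-0.2, 0.3, -0.3]
gripper_width: 0.0856
```

Run:
```python
from h import *
print(ctrl.read_state()["tcp_pos"])
bt=np.array([.6151,.1380,.0289]);U=u(.42)
c=plan(bt+.102*U,RT(),8)
```

```text
[0.54990871 0.13474009 0.18139541]
[0.0002, -0.0004, 0.008, 0.001, 0.0, -0.0]
[0.0002, -0.0004, 0.008, 0.001, 0.0, -0.0]
[0.0002, -0.0004, 0.008, 0.001, 0.0, -0.0]
[0.0002, -0.0003, 0.008, 0.001, 0.0, -0.0]
[0.0002, -0.0003, 0.008, 0.001, 0.0, -0.0]
[0.0002, -0.0003, 0.008, 0.001, 0.0, -0.0]
[0.0002, -0.0003, 0.008, 0.001, 0.0, -0.0]
[0.0002, -0.0003, 0.008, 0.001, 0.0, -0.0]
```

Call:
carry_out([
  [[0.001,-0.001,0.008,0,0,0],[0.001,-0.001,0.008,0,0,0],[0.001,-0.001,0.008,0,0,0],[0.001,-0.001,0.008,0,0,0],[0,-0.001,0.006,0,0,0]],
])

```text
clock: 19.45
tcp_pos: [0.564, 0.1371, 0.1424]
tool_rot: [2.715, -0.002, 1.59]
wrist_force: [0.3, 1.5, 0.4]
gripper_width: 0.0855
```

Run:
```python
from h import *
print(ctrl.read_state()["tcp_pos"])
bt=np.array([.6151,.1377,.0289]);U=u(.42)
c=plan(bt+.102*U,RT(),3)
```

```text
[0.56396143 0.1370786  0.14242018]
[-0.0002, 0.0001, 0.0075, 0.002, 0.001, -0.003]
[-0.0002, 0.0001, 0.0075, 0.002, 0.001, -0.003]
[-0.0002, 0.0001, 0.0075, 0.002, 0.001, -0.003]
```

Lateral error is now under 1 mm. Down the last 20 mm, then grip.

Call:
carry_out([
  [[0,-0.001,0.007,0.002,0,-0.003],[0,0,0.007,0.002,0,-0.003],[0,0,0.006,0.002,0,0]],
])

```text
clock: 19.7
tcp_pos: [0.5714, 0.1376, 0.1209]
tool_rot: [2.723, 0.001, 1.597]
wrist_force: [-0.0, 0.6, -0.2]
gripper_width: 0.0856
```

Call:
carry_out([
  [[0,0,0,0,0,0],[0,0,0,0,0,0],[0,0,0,0,0,0],[0,0,0,0,0,0],[0,0,0,0,0,0],[0,0,0,0,0,0]],
], fingers=1)

```text
clock: 20.2
tcp_pos: [0.5707, 0.138, 0.119]
tool_rot: [2.726, 0.001, 1.597]
wrist_force: [0.2, -1.3, -1.1]
gripper_width: 0.0571
```

Call:
carry_out([
  [[0,0,-0.006,0,0,0],[0,0.001,-0.012,0,0,0],[0,0.003,-0.02,0,0,0],[0,0.005,-0.024,0,0,0],[0,0.007,-0.024,0,0,0],[0,0.007,-0.024,0,0,0],[0,0.007,-0.024,0,0,0],[0,0.007,-0.024,0,0,0]],
])

```text
clock: 20.87
tcp_pos: [0.5325, 0.1362, 0.281]
tool_rot: [2.743, 0.003, 1.597]
wrist_force: [0.5, 0.2, -1.3]
gripper_width: 0.0576
```

Run:
```python
from h import *
s=ctrl.read_state(); print(s["tcp_pos"],s["wrist_force"],s["gripper_width"])
c=plan([.56,0.02,.31],RD,8)
print();c=plan([.605,-.23,.31],RD,8,c)
```

```text
[0.53248165 0.13616239 0.28098657] [ 0.50542223  0.23550429 -1.30424412] 0.05758483285623555
[-0.0146, 0.0042, -0.0021, 0.05, -0.002, 0.012]
[-0.0146, 0.0043, -0.0023, 0.05, -0.002, 0.012]
[-0.0145, 0.0043, -0.0025, 0.05, -0.002, 0.012]
[-0.0145, 0.0044, -0.0027, 0.05, -0.002, 0.012]
[-0.0144, 0.0044, -0.0029, 0.05, -0.002, 0.012]
[-0.0144, 0.0044, -0.003, 0.05, -0.002, 0.012]
[-0.0143, 0.0044, -0.0032, 0.05, -0.002, 0.012]
[-0.0143, 0.0045, -0.0034, 0.05, -0.002, 0.012]

[-0.0308, 0.0078, 0.0, 0.0, 0.0, 0.0]
[-0.0308, 0.0078, 0.0, 0.0, 0.0, 0.0]
[-0.0308, 0.0078, 0.0, 0.0, 0.0, 0.0]
[-0.0308, 0.0078, 0.0, 0.0, 0.0, 0.0]
[-0.0308, 0.0078, 0.0, 0.0, 0.0, 0.0]
[-0.0308, 0.0078, 0.0, 0.0, 0.0, 0.0]
[-0.0308, 0.0078, 0.0, 0.0, 0.0, 0.0]
[-0.0308, 0.0078, 0.0, 0.0, 0.0, 0.0]
```

Call:
carry_out([
  [[-0.012,0.004,-0.006,0.05,-0.002,0.012],[-0.015,0.004,-0.005,0.05,-0.002,0.012],[-0.015,0.004,-0.002,0.05,-0.002,0.012],[-0.015,0.004,-0.002,0.05,-0.002,0.012],[-0.015,0.004,-0.002,0.05,-0.002,0.012],[-0.015,0.004,-0.002,0.05,-0.002,0.012],[-0.015,0.004,-0.002,0.05,-0.002,0.012],[-0.015,0.004,-0.002,0.05,-0.002,0.012]],
])

```text
clock: 21.53
tcp_pos: [0.55, 0.0179, 0.3324]
tool_rot: [3.141, -0.004, 1.505]
wrist_force: [-0.4, -0.7, -2.7]
gripper_width: 0.0575
```

Call:
carry_out([
  [[-0.03,0.006,0,0,0,0],[-0.03,0.006,0,0,0,0],[-0.03,0.006,0,0,0,0],[-0.03,0.006,0,0,0,0],[-0.03,0.006,0,0,0,0],[-0.03,0.006,0,0,0,0],[-0.024,0.004,0,0,0,0],[-0.01,0,0,0,0,0]],
])

```text
clock: 22.2
tcp_pos: [0.5736, -0.2072, 0.3411]
tool_rot: [3.139, -0.003, 1.507]
wrist_force: [-0.2, 0.2, -1.7]
gripper_width: 0.0575
```

Run:
```python
from h import *
book("9",xr=(-.06,.12))
c=plan([.594,-.236,.28],RD,4)
```

```text
[ 0.57356361 -0.20717023  0.34113067] [ 3.13946520e+00 -2.65968468e-03  1.50749593e+00] [-0.15417755  0.2450947  -1.74360828] tcp rack [0.0083 0.0252 0.3411]
side -0.095 122 [[-0.0004, -0.0019], [0.0236, 0.0377]]
side -0.075 160 [[-0.0, -0.0029], [0.0235, 0.0505]]
side -0.05 179 [[-0.0002, -0.0035], [0.0232, 0.0497]]
 filed [[0.089, -0.0288], [0.1262, 0.0333]]
scene -0.095 204 [[0.003, -0.001], [0.0261, 0.0551]]
scene -0.075 274 [[0.0024, -0.002], [0.0257, 0.0551]]
scene -0.05 295 [[0.0019, -0.0025], [0.0256, 0.054]]
 filed [[0.0891, -0.0283], [0.1281, 0.0347]]
[-0.0072, 0.0056, 0.0153, 0.001, -0.001, 0.002]
[-0.0072, 0.0056, 0.0153, 0.001, -0.001, 0.002]
[-0.0072, 0.0056, 0.0153, 0.001, -0.001, 0.002]
[-0.0072, 0.0056, 0.0153, 0.001, -0.001, 0.002]
```

Call:
carry_out([
  [[-0.006,0.004,0,0,-0.01,0.003],[-0.006,0.005,0.005,0,-0.01,0.003],[-0.006,0.005,0.015,0,-0.01,0],[-0.005,0.004,0.02,0,0,0],[0,0,0.02,0,0,0],[0,0,0.02,0,0,0],[0,0,0.005,0,0,0],[0,0,0,0,0,0]],
])

```text
clock: 22.97
tcp_pos: [0.5936, -0.226, 0.257]
tool_rot: [3.133, 0.031, 1.511]
wrist_force: [-0.0, 0.3, -1.4]
gripper_width: 0.0575
```

Run:
```python
from h import *
book("9",xr=(-.06,.12))
```

```text
[ 0.59364263 -0.2260117   0.25704137] [3.13345611 0.03088797 1.51091585] [-0.03300309  0.32885741 -1.35589713] tcp rack [0.0297 0.0078 0.257 ]
side -0.095 116 [[0.0214, -0.0222], [0.0888, 0.0319]]
side -0.075 144 [[0.0216, -0.0217], [0.0449, 0.0321]]
side -0.05 159 [[0.0212, -0.0217], [0.0453, 0.0285]]
 filed [[0.0888, -0.028], [0.1262, 0.0331]]
scene -0.095 232 [[0.0251, -0.0212], [0.1043, 0.0354]]
scene -0.075 236 [[0.0245, -0.02], [0.0477, 0.0369]]
scene -0.05 252 [[0.0245, -0.0203], [0.0475, 0.0362]]
 filed [[0.0888, -0.0283], [0.1281, 0.0347]]
```

Call:
carry_out([
  [[-0.002,-0.002,0.006,0.006,0,0.006],[-0.002,-0.001,0.015,0.004,0,0.005],[0,0,0.018,0,0,0],[0,0,0.018,0,0,0],[0,0,0.018,0,0,0],[0,-0.001,0.012,0,0,0],[0,0,0,0,0,0]],
])

```text
clock: 23.65
tcp_pos: [0.5935, -0.2357, 0.1747]
tool_rot: [3.128, 0.039, 1.498]
wrist_force: [-0.8, 1.0, -2.0]
gripper_width: 0.057
```

Run:
```python
from h import *
book("9",xr=(.004,.048),bands=((-.07,-.05),(-.05,-.03),(-.03,-.01)))
```

```text
[ 0.5935303  -0.23572168  0.17469749] [3.12849801 0.03856045 1.49772438] [-0.7829306   0.96798779 -2.03741657] tcp rack [ 0.0302 -0.0019  0.1747]
side -0.07 96 [[0.0225, -0.0323], [0.0459, 0.0218]]
side -0.05 94 [[0.022, -0.0319], [0.0447, 0.0087]]
side -0.03 99 [[0.0217, -0.0313], [0.0451, 0.0195]]
 filed [[0.089, -0.0287], [0.1262, 0.0334]]
scene -0.07 48 [[0.0245, -0.031], [0.0477, -0.0265]]
scene -0.05 49 [[0.0223, -0.0311], [0.0474, -0.026]]
scene -0.03 139 [[0.0245, -0.0303], [0.0478, 0.0253]]
 filed [[0.0887, -0.0285], [0.1279, 0.0345]]
```

Call:
carry_out([
  [[0.001,-0.001,0.008,0.006,0.005,0],[0.001,-0.001,0.012,0.004,0.005,0],[0,-0.001,0.012,0.002,0,0],[0,-0.001,0.012,0,0,0],[0,0,0.006,0,0,0],[0,0,0,0,0,0]],
])

```text
clock: 24.25
tcp_pos: [0.5937, -0.237, 0.1278]
tool_rot: [3.13, 0.032, 1.497]
wrist_force: [-0.6, 0.3, -2.0]
gripper_width: 0.0573
```

Call:
carry_out([
  [[0,-0.001,0.003,0.003,0,0],[0,0,0,0,0,0]],
])

```text
clock: 24.42
tcp_pos: [0.5921, -0.2368, 0.1233]
tool_rot: [3.135, 0.032, 1.497]
wrist_force: [-0.5, 0.2, -2.2]
gripper_width: 0.0574
```

Call:
carry_out([
  [[0,0,0.004,0,0,0],[0,0,0.003,0,0,0],[0,0,0,0,0,0]],
])

```text
clock: 24.67
tcp_pos: [0.5927, -0.2373, 0.1166]
tool_rot: [3.134, 0.032, 1.498]
wrist_force: [0.5, 0.1, -1.8]
gripper_width: 0.0574
```

Call:
carry_out([
  [[0,0,0.002,0,0,0],[0,0,0,0,0,0]],
])

```text
clock: 24.83
tcp_pos: [0.593, -0.2375, 0.1149]
tool_rot: [3.133, 0.033, 1.498]
wrist_force: [-0.5, 0.2, -1.6]
gripper_width: 0.0569
```

Call:
carry_out([
  [[0,0,0.001,0,0,0],[0,0,0,0,0,0]],
])

```text
clock: 25.0
tcp_pos: [0.5933, -0.2377, 0.1143]
tool_rot: [3.132, 0.033, 1.498]
wrist_force: [0.2, 0.5, -2.3]
gripper_width: 0.0576
```

Call:
carry_out([
  [[0,-0.001,0.003,0,0,0],[0,0,0.002,0,0,0]],
])

```text
clock: 25.17
tcp_pos: [0.5928, -0.238, 0.1099]
tool_rot: [3.131, 0.034, 1.498]
wrist_force: [-0.8, 1.1, 3.9]
gripper_width: 0.0574
```

Call:
carry_out([
  [[0,-0.001,0.002,0.004,0,0],[0,0,0.001,0,0,0]],
])

```text
clock: 25.33
tcp_pos: [0.5937, -0.2383, 0.1099]
tool_rot: [3.13, 0.034, 1.497]
wrist_force: [-0.8, -0.2, 0.3]
gripper_width: 0.0575
```

The force rose by about 6 N, so the slim book is on the floor. I check that it is upright and then release.

Run:
```python
from h import *
book("9",xr=(.004,.048),bands=((-.09,-.07),(-.07,-.05),(-.05,-.03),(-.03,-.01)))
```

```text
[ 0.59367539 -0.23832848  0.10994141] [3.1301975  0.03388607 1.49711631] [-0.79900284 -0.22656907  0.27708541] tcp rack [ 0.0306 -0.0045  0.1099]
side -0.09 128 [[0.0049, -0.0543], [0.0465, 0.0534]]
side -0.07 87 [[0.0223, -0.0345], [0.0455, 0.0187]]
side -0.05 82 [[0.0221, -0.0339], [0.0454, 0.0021]]
side -0.03 73 [[0.0219, -0.0337], [0.0452, 0.0141]]
 filed [[0.0889, -0.0289], [0.1261, 0.033]]
scene -0.09 93 [[0.0086, -0.0538], [0.0474, -0.0272]]
scene -0.07 45 [[0.022, -0.0329], [0.047, -0.0256]]
scene -0.05 49 [[0.024, -0.0329], [0.0478, -0.0259]]
scene -0.03 51 [[0.0231, -0.033], [0.0467, -0.0256]]
 filed [[0.0891, -0.0279], [0.128, 0.0348]]
```

Call:
carry_out([
  [[0,0,0,0,0,0],[0,0,0,0,0,0],[0,0,0,0,0,0],[0,0,0,0,0,0],[0,0,0,0,0,0],[0,0,0,0,0,0]],
], fingers=0)

```text
clock: 25.93
tcp_pos: [0.5933, -0.2387, 0.1089]
tool_rot: [3.131, 0.035, 1.497]
wrist_force: [0.4, -0.2, -0.5]
gripper_width: 0.0854
```

Call:
carry_out([
  [[0,0,-0.012,0,0,0],[0,0,-0.024,0,0,0],[0,0,-0.024,0,0,0],[0,0,-0.024,0,0,0],[0,0,-0.024,0,0,0],[0,0,-0.01,0,0.005,0],[0,0,0,0,0.01,0],[0,0,0,0,0,0]],
])

```text
clock: 26.6
tcp_pos: [0.5912, -0.2337, 0.2341]
tool_rot: [3.133, 0.018, 1.498]
wrist_force: [0.6, -0.8, -1.4]
gripper_width: 0.0853
```

Run:
```python
from h import *
grab("10")
for n in("side","scene"):
    v=rackf(merged([n],"10"))
    q=v[(v[:,2]>.145)&(v[:,2]<.168)&(v[:,0]>0)&(v[:,0]<.14)&(abs(v[:,1])<.045)]
    h=np.histogram(q[:,0],np.arange(0,.14,.003))[0];print(n,h.tolist())
    q=v[(v[:,2]>.112)&(v[:,2]<.124)&(v[:,0]>-.03)&(v[:,0]<.012)&(abs(v[:,1])<.045)];print("plate",np.percentile(q[:,0],[3,50,97]))
    q=v[(v[:,2]>.094)&(v[:,2]<.106)&(v[:,0]>-.12)&(v[:,0]<-.02)&(abs(v[:,1])<.03)];print("fin",np.percentile(q,[3,50,97],0).round(4).tolist())
a=np.load("side10.npz")["im"][180:350,230:430];b=np.load("scene10.npz")["im"][180:350,130:330]
save("a6.png",cv2.convertScaleAbs(cv2.resize(np.hstack([a,b]),(800,340),interpolation=2),alpha=1.5))
fin=np.array([.5635,-.2317,0])+Ro.from_euler('z',YR).apply([-.064,0,0]);print("fin world",fin)
s=ctrl.read_state();c=plan([fin[0],fin[1],.23],RD,6)
```

```text
side [0, 0, 0, 0, 0, 0, 0, 28, 48, 40, 37, 36, 40, 39, 39, 37, 0, 46, 40, 42, 53, 41, 49, 57, 44, 48, 48, 48, 53, 47, 42, 53, 46, 44, 50, 47, 42, 56, 45, 44, 59, 51, 16, 0, 0, 0]
plate [-0.01296519 -0.00923214 -0.00545749]
fin [[-0.0882, -0.0063, 0.0948], [-0.0551, -0.0011, 0.1003], [-0.0221, 0.0071, 0.1035]]
scene [0, 0, 0, 0, 0, 0, 0, 0, 17, 41, 31, 33, 41, 30, 35, 25, 60, 14, 48, 32, 27, 47, 30, 31, 46, 28, 43, 34, 32, 35, 60, 21, 51, 34, 34, 45, 33, 36, 45, 33, 40, 25, 118, 0, 0, 0]
plate [-0.01221101 -0.0070388  -0.00357559]
fin [[-0.0867, -0.0053, 0.0951], [-0.0563, 0.0006, 0.1014], [-0.0283, 0.0086, 0.1046]]
fin world [ 0.49965674 -0.22722366  0.        ]
[-0.0001, -0.0152, 0.0003, 0.001, 0.003, -0.001]
[-0.0001, -0.0152, 0.0004, 0.001, 0.003, -0.001]
[-0.0001, -0.0152, 0.0004, 0.001, 0.003, -0.001]
[-0.0001, -0.0152, 0.0004, 0.001, 0.003, -0.001]
[-0.0001, -0.0152, 0.0004, 0.001, 0.003, -0.001]
[-0.0001, -0.0152, 0.0004, 0.001, 0.003, -0.001]
```

View pics/a6.png

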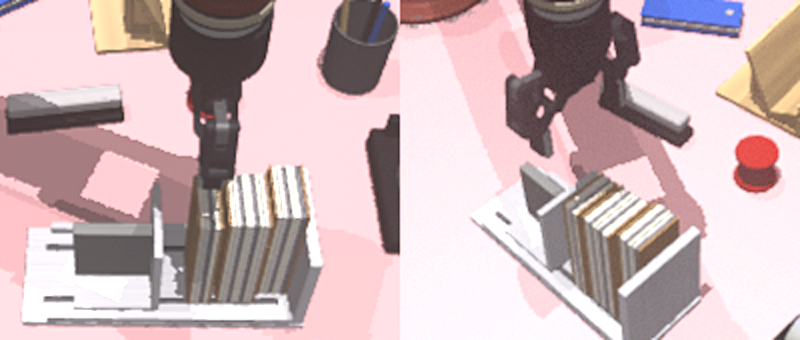

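All three books stand upright, left panel at (200,245), (245,235) and (290,230). Next I go back to the fin, left panel at (115,248).

Call:
carry_out([
  [[0,-0.015,0,0,0.003,0],[0,-0.015,0,0,0.003,0],[0,-0.015,0,0,0.003,0],[0,-0.015,0,0,0.003,0],[0,-0.015,0,0,0.003,0],[0,-0.014,0,0,0.003,0],[0,0,0,0,0,0]],
])

```text
clock: 27.28
tcp_pos: [0.4931, -0.2233, 0.2162]
tool_rot: [-3.126, -0.013, 1.498]
wrist_force: [1.1, 0.1, 0.4]
gripper_width: 0.0851
```

Run:
```python
from h import *
s=ctrl.read_state();print(rackf(s["tcp_pos"]));c=plan([.4997,-.2267,.076],RD,8)
```

```text
[-0.07076709  0.00344725  0.21623661]
[-0.0006, 0.0011, 0.0175, -0.002, -0.002, -0.0]
[-0.0006, 0.0011, 0.0175, -0.002, -0.002, -0.0]
[-0.0005, 0.0011, 0.0175, -0.002, -0.002, -0.0]
[-0.0005, 0.001, 0.0175, -0.002, -0.002, -0.0]
[-0.0005, 0.001, 0.0175, -0.002, -0.002, -0.0]
[-0.0004, 0.0009, 0.0175, -0.002, -0.002, -0.0]
[-0.0004, 0.0009, 0.0175, -0.002, -0.002, -0.0]
[-0.0004, 0.0009, 0.0175, -0.002, -0.002, -0.0]
```

Call:
carry_out([
  [[-0.001,0.001,0.017,-0.002,-0.002,0],[0,0.001,0.017,-0.002,-0.002,0],[0,0.001,0.017,-0.002,-0.002,0],[-0.001,0.001,0.017,-0.002,-0.002,0],[0,0.001,0.017,-0.002,-0.002,0],[0,0.001,0.017,-0.002,-0.002,0],[-0.001,0,0.017,-0.002,0,0],[0,0,0.01,0,0,0]],
])

```text
clock: 27.95
tcp_pos: [0.497, -0.224, 0.0737]
tool_rot: [-3.134, -0.005, 1.497]
wrist_force: [-1.0, -0.1, -0.4]
gripper_width: 0.0854
```

Call:
carry_out([
  [[0,0,0,0,0,0],[0,0,0,0,0,0],[0,0,0,0,0,0],[0,0,0,0,0,0],[0,0,0,0,0,0],[0,0,0,0,0,0],[0,0,0,0,0,0],[0,0,0,0,0,0]],
], fingers=1)

```text
clock: 28.62
tcp_pos: [0.4959, -0.225, 0.0708]
tool_rot: [-3.13, -0.003, 1.496]
wrist_force: [0.7, -0.6, -4.0]
gripper_width: 0.013
```

Call:
carry_out([
  [[0,0.003,0,0,0,0],[0,0.004,0,0,0,0],[0,0.004,0,0,0,0],[0,0.004,0,0,0,0],[0,0.003,0,0,0,0],[0,0.003,0,0,0,0]],
])

```text
clock: 29.12
tcp_pos: [0.5172, -0.2267, 0.0708]
tool_rot: [-3.127, -0.003, 1.496]
wrist_force: [-1.6, 0.4, -1.1]
gripper_width: 0.0134
```

Call:
carry_out([
  [[0,0.002,0,0,0,0],[0,0.002,0,0,0,0],[0,0.002,0,0,0,0],[0,0.002,0,0,0,0],[0,0.002,0,0,0,0]],
])

```text
clock: 29.53
tcp_pos: [0.5286, -0.2275, 0.0708]
tool_rot: [-3.126, -0.003, 1.496]
wrist_force: [-3.3, -0.8, -1.1]
gripper_width: 0.0132
```

Call:
carry_out([
  [[0,0.002,0,0,0,0],[0,0.002,0,0,0,0],[0,0.002,0,0,0,0]],
])

```text
clock: 29.78
tcp_pos: [0.5321, -0.2278, 0.0708]
tool_rot: [-3.117, -0.003, 1.497]
wrist_force: [-18.0, 1.8, 8.8]
gripper_width: 0.0128
```

```bash
cat > chk.py <<'E'
from h import *
import sys
T=sys.argv[1]; grab(T); print(ctrl.read_state()["wrist_force"])
for n in("side","scene"):
    v=rackf(merged([n],T))
    q=v[(v[:,2]>.148)&(v[:,2]<.168)&(v[:,0]>0.02)&(v[:,0]<.145)&(abs(v[:,1])<.045)]
    print(n,"tops",np.percentile(q[:,0],[1,99]).round(4),"z",np.percentile(q[:,2],[10,90]).round(4),np.histogram(q[:,0],np.arange(.02,.145,.003))[0].tolist())
    q=v[(v[:,2]>.113)&(v[:,2]<.124)&(v[:,0]>-.03)&(v[:,0]<.04)&(abs(v[:,1])<.041)];print("plate",np.percentile(q[:,0],[3,50,97]).round(4))
    q=v[(v[:,2]>.126)&(v[:,2]<.134)&(v[:,0]>.12)&(v[:,0]<.15)&(abs(v[:,1])>.037)&(abs(v[:,1])<.055)];print("wall",np.percentile(q[:,0],[3,97]).round(4))
    for a,b in((.03,.05),(.06,.08),(.12,.14)):
        q=v[(v[:,2]>a)&(v[:,2]<b)&(v[:,0]>.02)&(v[:,0]<.14)&(v[:,1]<-.02)&(v[:,1]>-.036)];print(" z",a,np.percentile(q[:,0],[1,99]).round(4))
a=np.load(f"side{T}.npz")["im"][200:350,230:430];b=np.load(f"scene{T}.npz")["im"][200:350,130:330]
save(f"c{T}.png",cv2.convertScaleAbs(cv2.resize(np.hstack([a,b]),(800,300),interpolation=2),alpha=1.5))
E
python3 chk.py 11
```

```text
[-13.01733969   0.05706393   6.37812508]
side tops [0.0316 0.1263] z [0.1549 0.1603] [0, 0, 0, 29, 46, 44, 51, 45, 47, 51, 47, 51, 43, 43, 54, 40, 47, 54, 43, 47, 51, 43, 47, 50, 54, 46, 40, 50, 43, 44, 50, 41, 47, 54, 50, 35, 0, 0, 0, 0, 0]
plate [0.0231 0.0275 0.0349]
wall [0.127  0.1391]
 z 0.03 [0.023  0.1274]
 z 0.06 [0.0231 0.1275]
 z 0.12 [0.0278 0.1377]
scene tops [0.0329 0.1285] z [0.1556 0.1616] [0, 0, 0, 4, 42, 34, 28, 43, 31, 26, 35, 28, 50, 38, 25, 43, 31, 30, 40, 34, 39, 37, 32, 33, 40, 44, 50, 27, 40, 41, 32, 43, 39, 25, 34, 85, 31, 0, 0, 0, 0]
plate [-0.0287 -0.0185  0.034 ]
wall [0.1285 0.1407]
 z 0.03 [0.0304 0.1398]
 z 0.06 [0.0299 0.1398]
 z 0.12 [0.0277 0.1396]
```

View pics/c11.png

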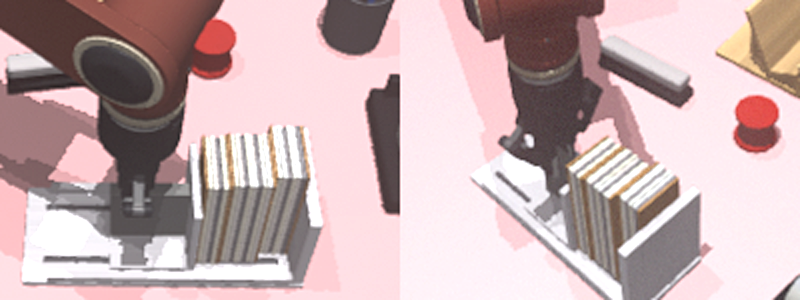

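The three tops run from 0.032 to 0.126 without a gap (96 mm of book) up to the wall face at 0.127, with about 13–18 N of push. They are snug, so I let go and withdraw.

Call:
carry_out([
  [[0,0,0,0,0,0],[0,0,0,0,0,0],[0,0,0,0,0,0]],
])

```text
clock: 30.13
tcp_pos: [0.532, -0.2278, 0.0709]
tool_rot: [-3.118, -0.003, 1.496]
wrist_force: [-4.3, -0.3, -0.3]
gripper_width: 0.0127
```

Call:
carry_out([
  [[0,0,0,0,0,0],[0,0,0,0,0,0],[0,0,0,0,0,0],[0,0,0,0,0,0],[0,0,0,0,0,0],[0,0,0,0,0,0],[0,0,0,0,0,0]],
], fingers=0)

```text
clock: 30.72
tcp_pos: [0.5365, -0.2286, 0.0739]
tool_rot: [-3.127, -0.001, 1.498]
wrist_force: [-0.8, -0.3, 0.1]
gripper_width: 0.0855
```

Call:
carry_out([
  [[0,0,-0.015,0,0,0],[0,-0.001,-0.025,0,0,0],[0,-0.001,-0.03,0,0,0],[0,-0.002,-0.03,0,0,0],[0,-0.005,-0.03,0,0,0],[0,-0.01,-0.03,0,0,0],[0,-0.01,-0.02,0,0,0],[0,0,0,0,0,0]],
])

```text
clock: 31.38
tcp_pos: [0.508, -0.2257, 0.2593]
tool_rot: [-3.121, -0.004, 1.498]
wrist_force: [0.9, -0.9, 1.0]
gripper_width: 0.0854
```

```bash
python3 chk.py 12
python3 - <<'E'
from h import *
a=merged(["side","scene"],"1");b=merged(["side","scene"],"12")
for n,x,y in(("stapler",(.39,.56),(-.05,.03)),("spool",(.60,.69),(-.05,.05))):
    for w in(a,b): q=box(w,x,y,(.03,.07));print(n,len(q),np.median(q,0).round(4),np.ptp(q,0).round(3))
E
```

```text
[ 0.05677412 -0.50250572  1.02385872]
side tops [0.0314 0.1262] z [0.155  0.1604] [0, 0, 0, 31, 42, 48, 53, 41, 47, 50, 51, 46, 45, 45, 50, 43, 45, 53, 46, 43, 54, 43, 52, 47, 54, 44, 39, 51, 42, 43, 52, 45, 49, 45, 48, 38, 0, 0, 0, 0, 0]
plate [0.0233 0.0276 0.0362]
wall [0.1268 0.139 ]
 z 0.03 [0.0231 0.1275]
 z 0.06 [0.0231 0.1275]
 z 0.12 [0.0297 0.1378]
scene tops [0.033  0.1284] z [0.156  0.1615] [0, 0, 0, 5, 43, 34, 28, 41, 30, 27, 30, 41, 45, 31, 28, 46, 34, 29, 48, 25, 37, 46, 29, 34, 35, 50, 47, 25, 50, 29, 30, 45, 32, 30, 38, 77, 33, 0, 0, 0, 0]
plate [0.0234 0.0291 0.0358]
wall [0.1279 0.1404]
 z 0.03 [0.0303 0.1398]
 z 0.06 [0.0306 0.1397]
 z 0.12 [0.0321 0.1394]
stapler 1096 [ 0.4735 -0.0164  0.0414] [0.136 0.037 0.018]
stapler 943 [ 0.464  -0.0164  0.0415] [0.135 0.041 0.018]
spool 732 [ 0.648  -0.0036  0.0501] [0.056 0.057 0.026]
spool 728 [ 0.648  -0.0034  0.05  ] [0.056 0.057 0.024]
```

View pics/c12.png

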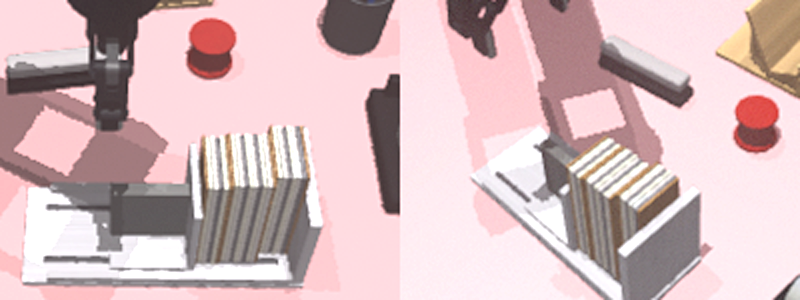

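The books stand snug in the order filed, thick, slim, stop, left panel (205–305, 195). The gripper is clear. The stapler and spool have not moved; the stapler's median shifted only because the arm hides part of it, and its outline is the same.

```bash
python3 -c "
from station import ctrl
print(ctrl.hand_in())"
```

```text
the job is handed in; nothing more can be done
None
```

The job is done and handed in at about 31.5 s of the allowed 72 s. I drew the stop back by its fin and filed the thick book next to the one already there, then the slim book. I then pushed the stop up until the push reached about 18 N, let go and withdrew.

**Last checks:**
- **Books:** all three stand upright. Their tops span about 95 mm without a gap (96 mm expected), and the last one is within about 1 mm of the end wall.
- **Stop:** its front face is against the slim book, and it did not move when released.
- **Stapler and spool:** the spool is where it was. The stapler's measured middle shifted 9 mm, which I put down to the arm hiding part of it, because its outline is unchanged in size and it looks undisturbed in the picture.

**What did not go cleanly:**
- **Thick book:** it tilted sideways by about 0.05 rad when gripped, which I turned out before lowering. My small downward steps then drifted forward. It met the floor at up to about 15 N, and the sideways force and position suggest it touched the filed book. I eased off and lowered it again at about 6 N before letting go.
- **Slim book:** it met the floor at about 6 N.

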